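# Pack the setting-out kit and lock its case with the hex key

### The arm

A 7-joint arm with a two-finger parallel gripper is mounted at the origin on a cart in front of the work surface, level with it; the furniture and walls round the work are solid. World frame = base frame: x ahead of the robot, y to its left, z up, the work surface at z = 0. Lengths are in m, angles in rad, forces in N, time in s.
With the tool pointing down it reaches from about 0.425 to 0.925 m from the base axis. Payload 6.8 kg.
Tool frame: the origin (TCP) lies at the very end of the fingers, on their centre line; the grasp point (between the pads) lies 19 mm behind it (robot.pinch_z is the distance from the TCP to the grasp point, in m); z points along the fingers, y is the line along which they close (so a half turn about z gives the same grasp; the last joint's range is limited). The gripper opens to 88 mm and grips with 3 to 60 N. Pads are 20 mm wide; open, the fingers measure 115 mm over their backs; the gripper's body (75 mm by 178 mm) begins 61 mm behind the grasp point.
Start: joints at [-1.242, 0.477, 0.022, 1.555, -0.011, 1.109, -0.083], TCP at [0.286, 0.612, 0.223] pointing down, gripper open.
Joint ranges: [-2.96, 2.96], [-0.34, 2.1], [-1.41, 1.46], [0.24, 2.44], [-1.37, 4.51], [0.17, 1.92], [-2.96, 2.96]. Speed limits (rad/s): [2.39, 2.39, 3.14, 3.14, 3.14, 3.14, 3.14].

### API

Orientations are given as a unit quaternion [w, x, y, z].
In Python, from plant import robot gives the robot as it stands.
- The arm moves only by the shell command python3 -m pendant 'ROWS' [OPENING] [FORCE]. ROWS is JSON, a list of rows, each an object with "dp": the shift along the tool's x, y, z in cm, a list of three; "twist": the turn about the tool's z in rad. In form: [{"dp": [dx, dy, dz], "twist": twist}, ...]. A call has 1 to 5 rows; each row is the pose to reach, as a shift and turn from the pose commanded when the call began, along the tool's axes at that moment; what a row does not reach only later rows make up. A row lasts 1/10 s, in which the tool goes at most 50 mm and 8.59 degrees, less where a joint would pass 70% of its speed; a pose out of reach is approached as far as the arm can. A call with a gripper value outside its range is refused whole. OPENING is the opening, from -1 (shut) to 1 (fully open), set as the call begins (- or left out, the last holds). The fingers move at their own pace and stop on an object; FORCE is the grip in N (left out, the last holds). Time passes only in rows, so rows that repeat a pose let the fingers close. It gives the time, the measured TCP pose, the force, the opening and the grip force at its end, in the units of the state.
- robot.get_obs(): the state, without advancing time (a new reading comes with each control period).
- robot.snapshot(name): name is "side" or "top"; returns the picture (400x640x3 uint8, red, green, blue); there is no depth.
- robot.camera_info(name): a dict with "camera_matrix" (3x3 intrinsics, pixels), "extrinsics" (4x4, takes a point from world to camera coordinates). Camera axes: x right, y down, z forward; pixel columns grow to the right and rows downward; lengths in m; the calibration is good to about 2 mm. A picture is of the moment at which its call begins. camera_info takes no time and is no camera call.
- robot.job_done(): hands the job in; it is judged then, once.
The state is a dict: "t": time; "q": joint angles; "joint_vel": joint speeds; "tau": joint torques, N m; "eef_pos": TCP position; "eef_rot": TCP orientation; "ft_force": force on the tool from outside, world axes, zero at the start; "ft_torque": the same for the moment, N m; "gripper_width": finger opening in m; "gripper_force": force on a finger pad.
Only numpy, scipy, OpenCV 4.12 (cv2) and the standard library are available. Lean on these libraries where they do the work, as an engineer would, in place of code of your own. Each camera call takes 0.05 s, during which the arm holds its last target. There are 200 camera calls.

### The job

Pack the setting-out kit that lies on the saw table (the tape measure and the short hardwood blocks, whichever are there) into the open plywood case. Then shut the lid, swing the hasp forward off the lid so that it lies flat over the lock, and with the T-handled hex key in the sunken socket turn the lock clockwise three quarter turns to its stop. Put the key back upright in its stowage hole and leave the sanding block and the red-wood strip where they are.

Things in the scene. Friction and masses are not known exactly. Their poses are not given: they have to be found in the camera images.
- case: plywood case fixed to the table. Origin on the table under the compartment's centre; x points from front ledge to lid hinge, z up. Compartment inside: x -70 to +64, y -95 to +95 mm, floor at z 6, rim at z 85. Solid front ledge x -140 to -70, y -101 to +101, top at z 85, holds the lock (x -100, y 0) and the key's stowage hole (x -110, y +70). Lid hinge axis along y at x +70, z 90
- lid (a joint): plywood lid, 202 wide, 10 thick, 0.25 kg; 0 = shut, grows as it opens, 1.85 rad = leaning back on its stop. Damped hinge with a little friction: below about 1.2 rad it sinks shut by itself. While the lid is open the hasp is folded behind it, in the middle, out to y +-42 mm; beside that its back is free to push
- lid_edge (a point): middle of the lid's front edge (upper surface), 140 mm from the hinge axis; with the lid shut it is at x -70, z 95 mm of the case
- hasp (a joint): steel hasp plate hinged to the lid's front edge; 0 = lying forward flat over the ledge with the lock standing up through its window, grows as it folds up and back over the lid, 2.6 rad = folded back on its stop. Light (60 g), falls by itself to whichever side of upright it leans
- hasp_tip (a point): middle of the hasp's free end, 71 mm from its hinge; the plate is 84 mm wide, 4 mm thick, its window 62 x 42 mm, and the solid tab at the free end is 20 mm long. Its hinge axis is at x -70, z 89 mm of the case when the lid is shut; lying flat its tip is at x -141 mm and its upper face 91 mm above the table
- lock (a joint): steel lock turret in the ledge, turning about the vertical; reads the angle turned clockwise seen from above, 0 to its stop at 4.71 rad (three quarter turns); friction 0.12 N m, stays where it is left. Its crossbar (58 mm) lies along the case's y at 0
- socket (a point): middle of the lock's rim, 98 mm above the table, turning with the lock. Inside the rim (bore 30 mm) the mouth of the hex socket lies 10 mm lower; hex 21.5 mm across flats, 60 mm deep, two of its flats face along this point's x axis (repeats every 60 degrees). The key has about 9 degrees of play; home, its foot is 58 mm below this point
- hex_key: loose T-handled hex key, 122 mm tall, 0.22 kg, upright in the stowage hole. Origin on its axis at the foot, z up, x along the T-bar. Hex shank 20 mm across flats (two flats face x), lowest 7 mm a blunt cone; collar (radius 21) at z 58 to 63, sits on the ledge when stowed, on the lock's rim when home; wooden T-bar 80 x 18 x 24 mm centred at z 110, under it a thin stem
- stow (a point): middle of the mouth of the key's stowage hole in the top of the ledge, 85 mm above the table; 33 mm across, through the ledge. Stowed, the key's foot is 58 mm below it
- tape_measure: tape measure of the kit, 39 (x) x 84 (y) x 64 mm, standing upright, 0.24 kg; origin at the centre of its underside. May be absent
- block_a: short hardwood block of the kit, 44 (x) x 76 (y) x 44 mm, 0.1 kg; origin at the centre of its underside. May be absent
- block_b: a second such hardwood block, 44 x 76 x 44 mm. May be absent
- sanding_block: bystander: pale sanding block, 60 x 106 x 32 mm; leave it
- offcut_c: bystander: thin red-wood strip, 45 x 151 x 22 mm; leave it

How it is judged:
On the way, in this order (a step that is already met when the one before it is completed fails the run):
1. all of the kit that is present lies in the case, lid still open (x of tape_measure in the frame of case between -0.07 and 0.066 m and y of tape_measure in the frame of case between -0.095 and 0.095 m and height (world z) of each of tape_measure, block_a, block_b below 0.075 m and x of block_a in the frame of case between -0.07 and 0.066 m and y of block_a in the frame of case between -0.095 and 0.095 m and x of block_b in the frame of case between -0.07 and 0.066 m and y of block_b in the frame of case between -0.095 and 0.095 m and value of joint lid above 0.5 rad), for 0.2 s.
2. the lid is shut (value of joint lid below 0.05 rad), for 0.2 s.
3. the hasp lies flat over the lock (value of joint lid below 0.05 rad and value of joint hasp below 0.1 rad), for 0.2 s.
4. the key stands deep in the socket (horizontal distance between hex_key and socket below 0.004 m and z of hex_key in the frame of socket below -0.035 m and angle between hex_key's own z axis and vertical below 0.12 rad), for 0.2 s.
5. the lock is turned to its stop, the hasp still flat (value of joint lock above 4.5 rad and value of joint hasp below 0.1 rad), for 0.2 s.
At the end, for the whole second after the job is handed in: The kit pieces present lie inside the case; lid shut (within 0.05 rad), hasp flat over the lock (within 0.1 rad), lock turned at least 4.5 of its 4.71 rad; the key stands still and upright in its stowage hole, its foot at least 50 mm below the ledge's top, and is released (all of step 5 and x of tape_measure in the frame of case between -0.07 and 0.066 m and y of tape_measure in the frame of case between -0.095 and 0.095 m and height (world z) of each of tape_measure, block_a, block_b below 0.075 m and x of block_a in the frame of case between -0.07 and 0.066 m and y of block_a in the frame of case between -0.095 and 0.095 m and x of block_b in the frame of case between -0.07 and 0.066 m and y of block_b in the frame of case between -0.095 and 0.095 m and value of joint lid below 0.05 rad and horizontal distance between hex_key and stow below 0.012 m and z of hex_key in the frame of stow below -0.05 m and angle between hex_key's own z axis and vertical below 0.1 rad and linear speed of hex_key below 0.02 m/s); the robot touches nothing.
It fails at once if the lock is turned (more than 0.6 rad) while the hasp is not over it (value of joint lock above 0.6 rad and value of joint hasp above 0.3 rad).
It fails at once if the sanding block or the red-wood strip is moved more than 5 cm (distance of any of sanding_block, offcut_c from where it was at the start of the episode above 0.05 m).
Of tape_measure, block_a, block_b only 2 to 3 are there at a start; the rules pass over those that are not, and their reading is None.
At some moment in a run one of block_a, block_b may be knocked a few centimetres aside while the robot is not near it.
It also fails if it takes over 210 s, if anything falls off the work surface, if the arm or the gripper's body presses on something with over 40 N, if the wrist force passes 120 N, or if a joint passes its speed limit or range.

## Working session

There is one attempt and no reset: what is moved stays moved. The work goes in short steps, Python scripts to look and compute and a shell command to move; the robot and the scene stay as the last step left them, time stands still between calls to the robot, and variables do not carry over. Pictures are saved under pics/ and viewed, at most 14 in all, crops included, and the job is handed in when it is done.

```bash
ls; mkdir -p pics; python3 - <<'E'
from plant import robot
import cv2
for n in("top","side"):
    cv2.imwrite(f"pics/{n}0.png",cv2.cvtColor(robot.snapshot(n),cv2.COLOR_RGB2BGR))
    c=robot.camera_info(n);print(c)
o=robot.get_obs();print(o)
E
```

```text
pics
{'camera_matrix': array([[489.45129377,   0.        , 321.86935074],
       [  0.        , 489.45129377, 207.02301944],
       [  0.        ,   0.        ,   1.        ]]), 'extrinsics': array([[-0.01849096, -0.99981078,  0.00604013,  0.17017323],
       [-0.97755846,  0.0168108 , -0.20999253,  0.59490791],
       [ 0.20985126, -0.00978755, -0.97768433,  1.20456693],
       [ 0.        ,  0.        ,  0.        ,  1.        ]])}
{'camera_matrix': array([[507.77307904,   0.        , 320.80549855],
       [  0.        , 507.77307904, 196.49650838],
       [  0.        ,   0.        ,   1.        ]]), 'extrinsics': array([[ 0.91604321, -0.40091081, -0.01163471, -0.46143177],
       [-0.25022401, -0.54858625, -0.79777256,  0.28937474],
       [ 0.313453  ,  0.73370542, -0.60284622,  0.80734367],
       [ 0.        ,  0.        ,  0.        ,  1.        ]])}
{'t': 0.1, 'q': array([-1.24209244,  0.47770994,  0.02231842,  1.55630358, -0.01149787,
        1.10928983, -0.0831461 ]), 'joint_vel': array([ 0.00199513, -0.00294773,  0.0016314 , -0.00242072, -0.00226227,
        0.00262613, -0.00011125]), 'tau': array([ 3.97132215e-03, -5.84084237e+01,  1.53969090e+00, -2.73312110e+01,
       -5.41899714e-02,  1.31084924e-02,  3.17468982e-05]), 'eef_pos': array([0.28533127, 0.61115457, 0.22180419]), 'eef_rot': array([-1.19933592e-04,  2.16671243e-01,  9.76244306e-01, -7.82338023e-04]), 'ft_force': array([ 0.26692853, -0.17440109, -0.00381213]), 'ft_torque': array([0.02022612, 0.08163474, 0.03550499]), 'gripper_force': 0.0, 'gripper_width': 0.08738727952194565}
```

View pics/top0.png

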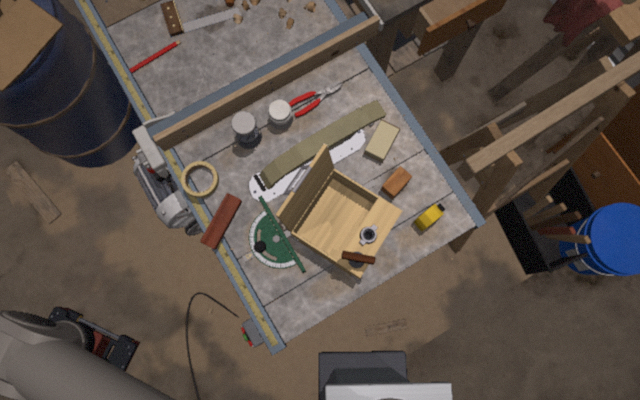

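View pics/side0.png

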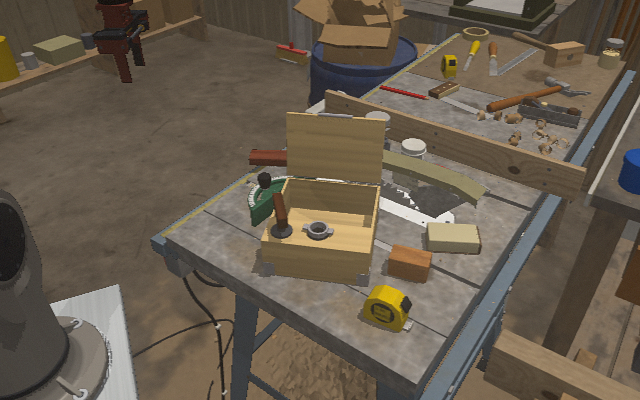

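Top view: case centred near (335,225), with the lock at (368,235) and the key's T-bar at (358,257). The orange block is at (397,181), the tape at (430,216), the sanding block at (381,140) and the red strip at (221,221). The side view shows the same, with only one hardwood block plus the tape. Next I'll enlarge to get precise corners.

```bash
cat > h.py <<'E'
from plant import robot
import numpy as np, cv2
from scipy.spatial.transform import Rotation as R
C={n:robot.camera_info(n) for n in("top","side")}
def ray(n,u,v):
    K,T=np.array(C[n]["camera_matrix"]),np.array(C[n]["extrinsics"])
    d=T[:3,:3].T@np.linalg.solve(K,[u,v,1.]); return -T[:3,:3].T@T[:3,3],d
def plane(n,u,v,z):
    o,d=ray(n,u,v); return o+d*(z-o[2])/d[2]
def tri(a,b):
    A=[];B=[]
    for n,(u,v) in zip(("top","side"),(a,b)):
        o,d=ray(n,u,v); d/=np.linalg.norm(d); P=np.eye(3)-np.outer(d,d);A.append(P);B.append(P@o)
    return np.linalg.solve(sum(A),sum(B))
def proj(n,p):
    K,T=np.array(C[n]["camera_matrix"]),np.array(C[n]["extrinsics"])
    c=K@(T[:3,:3]@np.array(p)+T[:3,3]); return c[:2]/c[2]
def snap(n): return cv2.cvtColor(robot.snapshot(n),cv2.COLOR_RGB2BGR)
def crop(im,x0,y0,x1,y1,s,name): cv2.imwrite("pics/"+name,cv2.resize(im[y0:y1,x0:x1],None,fx=s,fy=s,interpolation=cv2.INTER_CUBIC))
def delta(target,closedir=None,o=None):
    """shift in tool axes (cm) to reach TCP target (world m); twist so tool y is along world yaw closedir"""
    o=o or robot.get_obs(); q=o["eef_rot"]; M=R.from_quat([*q[1:],q[0]]).as_matrix()
    dp=M.T@(np.array(target)-o["eef_pos"])*100; tw=None
    if closedir is not None:
        ya=np.arctan2(M[1,1],M[0,1]); tw=-(closedir-ya); tw=(tw+np.pi/2)%np.pi-np.pi/2
    return np.round(dp,2),tw
E
python3 - <<'E'
from h import *
a=cv2.imread("pics/top0.png");b=cv2.imread("pics/side0.png")
crop(a,265,125,455,285,4,"tc.png") if 0 else crop(a,265,130,455,280,4,"tc.png")
crop(b,240,105,440,255,4,"sc.png")
for n,im in(("top",a),("side",b)):
    h=cv2.cvtColor(im,cv2.COLOR_BGR2HSV)
    for nm,lo,hi in(("tape",(22,150,100),(32,255,255)),("block",(6,140,90),(14,255,255))):
        m=cv2.inRange(h,lo,hi)
        for c in cv2.findContours(m,cv2.RETR_EXTERNAL,2)[0]:
            if cv2.contourArea(c)>60:print(n,nm,cv2.minAreaRect(c))
E
```

```text
top tape ((429.7294616699219, 215.97540283203125), (13.95602035522461, 23.94289779663086), 50.19443130493164)
top block ((220.0308837890625, 220.55841064453125), (15.241059303283691, 54.88247299194336), 28.442928314208984)
top block ((396.75006103515625, 181.25001525878906), (15.55634880065918, 26.16295051574707), 45.0)
top block ((620.080078125, 157.94000244140625), (64.4000015258789, 2.5999984741210938), 53.13010025024414)
side tape ((387.60003662109375, 306.300048828125), (44.274147033691406, 38.460365295410156), 26.56505012512207)
side tape ((450.4599304199219, 65.73895263671875), (22.127269744873047, 11.8782958984375), 86.98721313476562)
side tape ((7.0, 67.5), (27.0, 14.0), 90.0)
side tape ((474.7924499511719, 46.72641372680664), (8.241633415222168, 13.323974609375), 15.945394515991211)
side block ((410.3175964355469, 255.57057189941406), (40.99985885620117, 14.642807960510254), 12.528807640075684)
side block ((278.8700256347656, 205.20216369628906), (26.341276168823242, 6.712777137756348), 77.73522186279297)
side block ((267.5, 154.5), (9.0, 35.0), 90.0)
side block ((525.0933227539062, 97.33078002929688), (7.277040481567383, 73.24612426757812), 75.71890258789062)
```

View pics/tc.png

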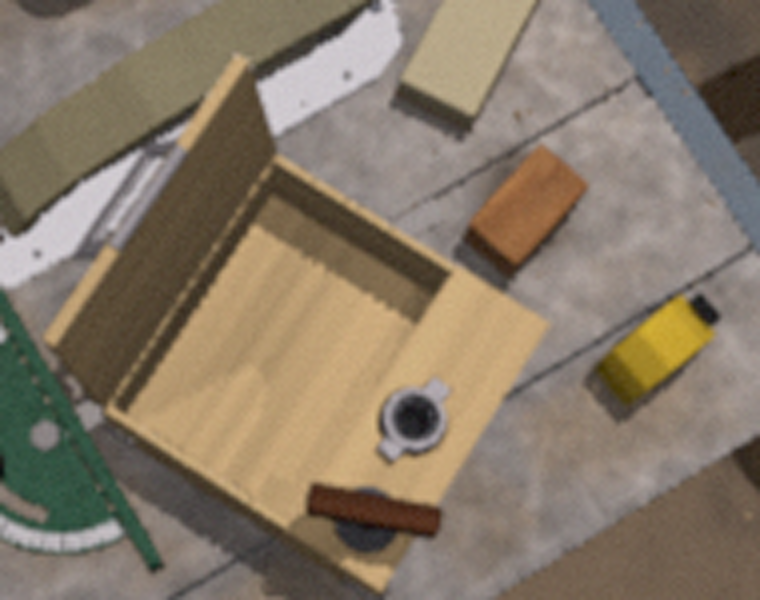

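View pics/sc.png

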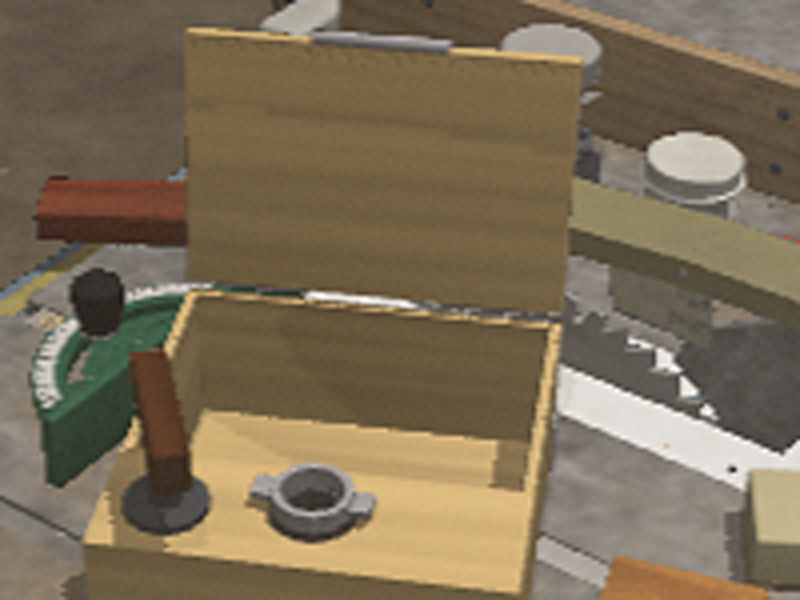

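Top crop (4x, offset 265,130): the rim corners are at (549,323), (382,592), (108,412) and (278,157). The lock is at (412,420) and the T-bar runs from (310,497) to (438,522). The block's top is at (526,208) and the tape's top near (655,345).

```bash
python3 - <<'E'
from h import *
f=lambda p,z:plane("top",265+p[0]/4-.0,130+p[1]/4,z)[:2]
W=np.array([f(p,.085) for p in((549,323),(382,592),(108,412),(278,157))])
L=np.array([(-.14,-.101),(-.14,.101),(.07,.101),(.07,-.101)])
w0,l0=W.mean(0),L.mean(0);a=W-w0;b=L-l0
th=np.arctan2((b[:,0]*a[:,1]-b[:,1]*a[:,0]).sum(),(a*b).sum())
M=np.array([[np.cos(th),-np.sin(th)],[np.sin(th),np.cos(th)]]);t=w0-M@l0
print("case",t,th,"res mm",((M@L.T).T+t-W)*1000)
print("lock pred",M@[-.1,0]+t,"meas",f((412,420),.098),"stow",M@[-.11,.07]+t)
bc=np.array([f(p,.044) for p in((540,147),(586,186),(512,270),(467,228))]);print("block",bc.mean(0),np.linalg.norm(np.diff(bc,axis=0),axis=1),np.arctan2(*(bc[0]-bc[3])[::-1]))
im=cv2.imread("pics/top0.png");h=cv2.cvtColor(im,cv2.COLOR_BGR2HSV)
tb=np.array([f(p,.122) for p in((311,486),(440,512),(435,533),(309,508))]);print("tbar",tb.mean(0),np.linalg.norm(np.diff(tb,axis=0),axis=1),np.arctan2(*(tb[1]-tb[0])[::-1]))
tp=np.array([f(p,.064) for p in((598,366),(632,400),(714,338),(682,296))]);print("tape",tp.mean(0),np.linalg.norm(np.diff(tp,axis=0),axis=1),np.arctan2(*(tp[2]-tp[1])[::-1]))
s=[(550+0,0)]
for nm,p in(("sand",(500,30)),):print(nm,f(p,.032))
p=proj("side",[*(M@[-.1,0]+t),.098]);print("lock side",(p-[240,105])*4,"stow collar",(proj("side",[*(M@[-.11,.07]+t),.09])-[240,105])*4)
E
```

```text
case [0.57257927 0.12524116] 0.9787713095927693 res mm [[-1.59344922 -3.02262154]
 [-1.73000754 -2.35375266]
 [ 0.2385228   3.66044824]
 [ 3.08493396  1.71592596]]
lock pred [0.51677502 0.04225992] meas [0.51716308 0.04652563] stow [0.45310773 0.07302478]
block [ 0.66683219 -0.04065587] [0.04021756 0.07701882 0.04071447] -0.7504952342946521
tbar [0.45922084 0.07424626] [0.07925487 0.01306873 0.07718866] -1.7883925586884397
tape [ 0.56529207 -0.11648925] [0.03045932 0.06814944 0.03380744] -0.9515342952504638
sand [ 0.79595485 -0.03096844]
lock side [310.00257452 492.65268237] stow collar [159.03571665 503.29784037]
```

```bash
python3 - <<'E'
from h import *
f=lambda p,z:plane("top",265+p[0]/4-.0,130+p[1]/4,z)[:2]
tb=np.array([f(p,.149) for p in((311,486),(440,512),(435,533),(309,508))]);print("tbar",tb.mean(0),np.linalg.norm(np.diff(tb,axis=0),axis=1),np.arctan2(*(tb[1]-tb[0])[::-1]))
print("lock tri",tri((265+413/4,130+420/4),(240+311/4,105+493/4)))
print("tape",delta([.565,-.116,.12],.62))
print("tbar ends side",[(proj("side",[*p,.149])-[240,105])*4 for p in tb])
E
```

```text
tbar [0.45630709 0.07648219] [0.07744077 0.01276959 0.07542186] -1.7883925586884404
lock tri [0.51811308 0.04543875 0.09467816]
tape (array([-56.1 , -54.04,  10.27]), np.float64(0.51398927292714))
tbar ends side [array([158.17453642, 345.93663446]), array([181.2146891 , 449.08538441]), array([152.01482212, 451.92031115]), array([130.7800268 , 351.04463962])]
```

```bash
P="python3 -m pendant"
python3 -m pendant '[{"dp":[0,0,-5],"twist":0},{"dp":[0,0,-10],"twist":0},{"dp":[-3.5,-3.4,-10],"twist":0},{"dp":[-7,-6.8,-10],"twist":0},{"dp":[-10.4,-10,-10],"twist":0}]' 1 20
python3 -m pendant '[{"dp":[-3.5,-3.4,0],"twist":0},{"dp":[-7,-6.8,0],"twist":0},{"dp":[-10,-10,0],"twist":0},{"dp":[-13.5,-13.4,0],"twist":0},{"dp":[-16,-15,0],"twist":0}]'
python3 -m pendant '[{"dp":[-3.5,-3.4,0],"twist":0.1},{"dp":[-7,-6.8,0],"twist":0.2},{"dp":[-10,-10,0],"twist":0.3},{"dp":[-13.5,-13.4,0],"twist":0.4},{"dp":[-16,-15,0],"twist":0.5}]'
python3 - <<'E'
from h import *
print(robot.get_obs()["q"],robot.get_obs()["eef_pos"]);print(delta([.565,-.116,.12],.62))
E
```

```text
t: 0.6
eef_pos: [0.3379, 0.4752, 0.3225]
eef_rot: [0.0, 0.217, 0.976, -0.0]
ft_force: [0.3, -0.3, -1.0]
gripper_width: 0.088
gripper_force: 0.0
t: 1.1
eef_pos: [0.4197, 0.2692, 0.3226]
eef_rot: [-0.0, 0.218, 0.976, -0.0]
ft_force: [0.1, 0.1, 0.4]
gripper_width: 0.0882
gripper_force: 0.0
t: 1.6
eef_pos: [0.5007, 0.0655, 0.3227]
eef_rot: [0.0, 0.455, 0.89, -0.0]
ft_force: [-0.2, 0.7, 0.9]
gripper_width: 0.088
gripper_force: 0.0
[-0.63344453  0.09994678  0.41632393  1.84550007 -0.0427297   1.20503052
  0.4219697 ] [0.50067148 0.06546588 0.32273627]
(array([-18.47,  -5.41,  20.28]), np.float64(0.005642821311370616))
```

```bash
python3 -m pendant '[{"dp":[-4.5,-1.3,0],"twist":0},{"dp":[-9,-2.6,2],"twist":0},{"dp":[-13.5,-4,5],"twist":0},{"dp":[-18,-5.4,7],"twist":0},{"dp":[-18.5,-5.4,11],"twist":0}]'
python3 -m pendant '[{"dp":[0,0,4],"twist":0},{"dp":[0,0,8],"twist":0},{"dp":[0,0,8],"twist":0}]'
python3 - <<'E'
from h import *
print(robot.get_obs()["eef_pos"]);print(delta([.565,-.116,.016],.62))
crop(snap("side"),300,200,500,350,4,"s1.png")
E
```

```text
t: 2.1
eef_pos: [0.5687, -0.1175, 0.214]
eef_rot: [0.003, 0.454, 0.891, -0.0]
ft_force: [0.5, 0.9, 0.1]
gripper_width: 0.0879
gripper_force: 0.0
t: 2.4
eef_pos: [0.5625, -0.1105, 0.1277]
eef_rot: [-0.005, 0.451, 0.892, -0.002]
ft_force: [-0.9, 0.6, 0.1]
gripper_width: 0.0881
gripper_force: 0.0
[ 0.56250657 -0.11052147  0.12766698]
(array([-0.66, -0.03, 11.16]), np.float64(0.013940056237491838))
```

View pics/s1.png

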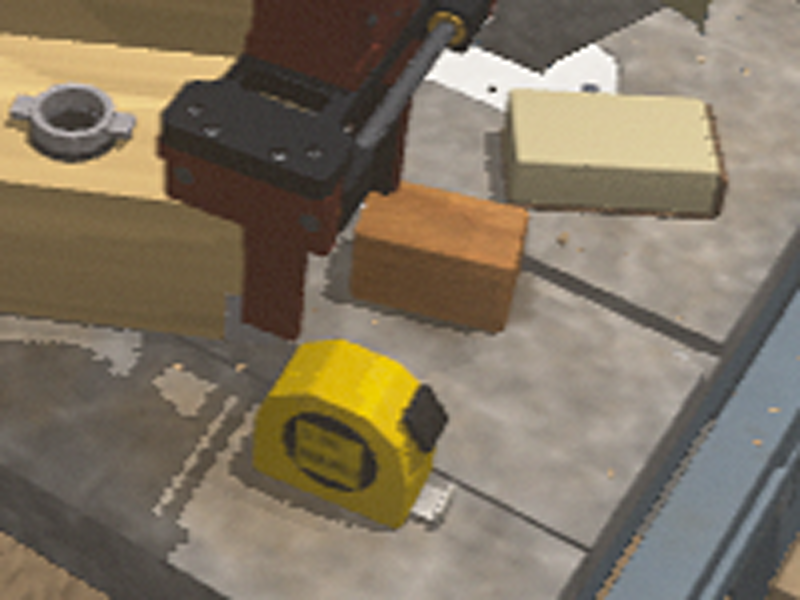

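The side crop shows one finger tip at (272,330), the tape below it at about (345,430), and the block at (435,255).

```bash
python3 - <<'E'
from h import *
o=robot.get_obs();p=o["eef_pos"];q=o["eef_rot"];y=R.from_quat([*q[1:],q[0]]).as_matrix()[:,1]
for s in(-.05,0,.05):print("fing",(proj("side",p+s*y)-[300,200])*4)
c=np.array([.565,-.116]);l=-.95
for z in(0,.064):
  for a,b in((-.042,-.0195),(.042,-.0195),(.042,.0195),(-.042,.0195)):
    w=c+a*np.array([np.cos(l),np.sin(l)])+b*np.array([-np.sin(l),np.cos(l)]);print(z,((proj("side",[*w,z])-[300,200])*4).round())
E
```

```text
fing [272.81125444 322.4500317 ]
fing [326.57625868 243.93534935]
fing [376.021237   171.72933317]
0 [210. 456.]
0 [384. 534.]
0 [421. 472.]
0 [250. 398.]
0.064 [214. 357.]
0.064 [396. 435.]
0.064 [434. 372.]
0.064 [256. 300.]
```

```bash
python3 - <<'E'
from h import *
a=plane("side",300+255/4,200+472/4,0);b=plane("side",300+404/4,200+527/4,0)
d=(b-a)[:2];L=np.linalg.norm(d);l=np.arctan2(d[1],d[0]);n=np.array([-d[1],d[0]])/L
c=(a+b)[:2]/2+n*.0195;print(a,b,L,l,"centre",c)
print(delta([*c,.016],l+np.pi/2), delta([.57,-.122,.016],l+np.pi/2))
E
```

```text
[ 0.53870569 -0.10911369  0.        ] [ 0.58321437 -0.16169297  0.        ] 0.06888834059132093 -0.8683340639784958 centre [ 0.57584348 -0.1228044 ]
(array([-1.66,  0.26, 11.47]), np.float64(-0.06858600451667485)) (array([-1.25, -0.17, 11.47]), np.float64(-0.06858600451667485))
```

```bash
python3 -m pendant '[{"dp":[-1.4,0.05,2],"twist":-0.05},{"dp":[-1.4,0.05,6],"twist":-0.05},{"dp":[-1.4,0.05,9],"twist":-0.05},{"dp":[-1.4,0.05,11],"twist":-0.05},{"dp":[-1.4,0.05,11],"twist":-0.05}]'
python3 -m pendant '[{"dp":[0,0,0],"twist":0},{"dp":[0,0,0],"twist":0},{"dp":[0,0,0],"twist":0},{"dp":[0,0,0],"twist":0},{"dp":[0,0,0],"twist":0}]' -1 25
```

```text
t: 2.95
eef_pos: [0.5753, -0.1218, 0.0226]
eef_rot: [-0.001, 0.429, 0.903, -0.0]
ft_force: [0.2, -0.8, 0.3]
gripper_width: 0.0876
gripper_force: 0.0
t: 3.45
eef_pos: [0.5756, -0.1222, 0.0232]
eef_rot: [0.0, 0.429, 0.903, 0.0]
ft_force: [0.3, -0.9, 0.4]
gripper_width: 0.0516
gripper_force: 0.0
```

```bash
python3 -m pendant '[{"dp":[0,0,0],"twist":0},{"dp":[0,0,0],"twist":0},{"dp":[0,0,0],"twist":0},{"dp":[0,0,0],"twist":0},{"dp":[0,0,0],"twist":0}]' -1 25
python3 -m pendant '[{"dp":[0,0,-5],"twist":0},{"dp":[0,0,-10],"twist":0},{"dp":[0,0,-14],"twist":0},{"dp":[0,0,-17],"twist":0},{"dp":[0,0,-17],"twist":0}]'
python3 - <<'E'
from h import *
t=np.array([.574,.127]);y=.972;M=np.array([[np.cos(y),-np.sin(y)],[np.sin(y),np.cos(y)]])
print(robot.get_obs()["q"],delta([*(t+M@[-.003,.045]),.19],y+np.pi/2),delta([*(t+M@[-.003,.045]),.033]))
E
```

```text
t: 3.95
eef_pos: [0.575, -0.1226, 0.0226]
eef_rot: [-0.0, 0.429, 0.903, -0.0]
ft_force: [-2.3, -1.2, 3.2]
gripper_width: 0.0361
gripper_force: 24.8
t: 4.45
eef_pos: [0.578, -0.1224, 0.1968]
eef_rot: [0.004, 0.429, 0.903, 0.002]
ft_force: [0.1, -0.0, -2.3]
gripper_width: 0.0359
gripper_force: 25.0
[-0.28847187  0.39121479  0.50862933  1.82293339 -0.22789223  0.97726932
  0.99922507] (array([23.81, 13.88,  0.65]), np.float64(1.2830542573511874)) (array([23.89, 13.79, 16.35]), None)
```

```bash
python3 -m pendant '[{"dp":[4,2.3,-1],"twist":0},{"dp":[8,4.6,-2],"twist":0},{"dp":[12,6.9,-2],"twist":0},{"dp":[16,9.2,-2],"twist":0},{"dp":[20,11.5,-2],"twist":0}]'
python3 -m pendant '[{"dp":[3.9,2.4,0],"twist":0.14},{"dp":[3.9,2.4,0],"twist":0.28},{"dp":[3.9,2.4,0],"twist":0.42},{"dp":[3.9,2.4,0],"twist":0.56},{"dp":[3.9,2.4,0],"twist":0.7}]'
python3 -m pendant '[{"dp":[0,0,0],"twist":0.14},{"dp":[0,0,0],"twist":0.28},{"dp":[0,0,0],"twist":0.42},{"dp":[0,0,0],"twist":0.58},{"dp":[0,0,0],"twist":0.58}]'
python3 - <<'E'
from h import *
t=np.array([.574,.127]);y=.972;M=np.array([[np.cos(y),-np.sin(y)],[np.sin(y),np.cos(y)]])
print(robot.get_obs()["q"],delta([*(t+M@[-.003,.045]),.033],y+np.pi/2))
crop(snap("top"),260,120,460,270,4,"t2.png")
E
```

```text
t: 4.95
eef_pos: [0.5365, 0.1076, 0.2111]
eef_rot: [-0.001, 0.429, 0.903, -0.001]
ft_force: [0.8, 0.2, -1.7]
gripper_width: 0.0359
gripper_force: 25.0
t: 5.45
eef_pos: [0.5309, 0.1512, 0.2109]
eef_rot: [-0.001, 0.714, 0.7, -0.001]
ft_force: [-0.2, -0.9, -2.9]
gripper_width: 0.036
gripper_force: 25.0
t: 5.95
eef_pos: [0.531, 0.1511, 0.211]
eef_rot: [0.0, 0.884, 0.468, -0.001]
ft_force: [-0.7, -0.5, -2.3]
gripper_width: 0.0359
gripper_force: 25.0
[-0.94548106  0.34090516  0.69810454  1.89803325 -0.25810378  0.99610742
 -0.73051364] (array([ 0.17,  0.43, 17.8 ]), np.float64(0.0016286045407269967))
```

View pics/t2.png

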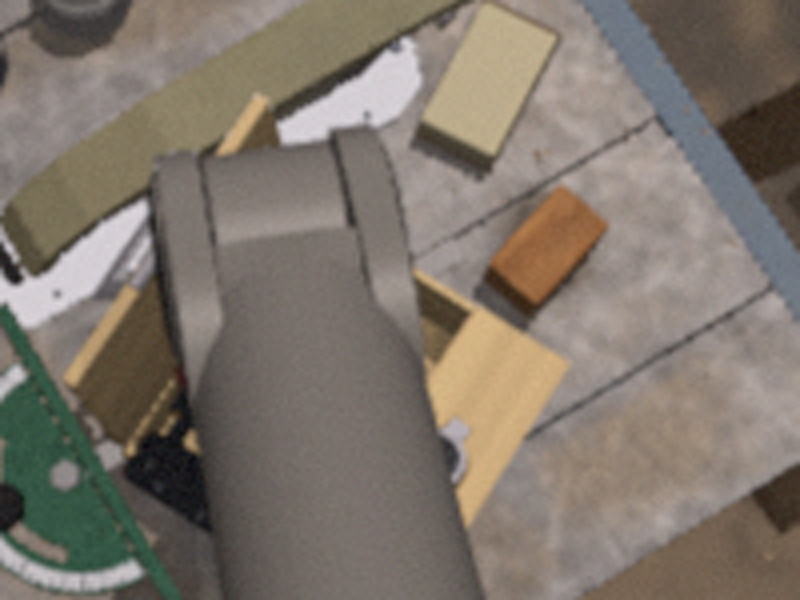

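The arm hides the tape from above. The pose matches the target, so I'll lower.

```bash
python3 -m pendant '[{"dp":[0.2,0.4,5],"twist":0},{"dp":[0.2,0.4,10],"twist":0},{"dp":[0.2,0.4,14],"twist":0},{"dp":[0.2,0.4,16.5],"twist":0},{"dp":[0.2,0.4,17.6],"twist":0}]'
python3 -m pendant '[{"dp":[0,0,0.2],"twist":0},{"dp":[0,0,0.3],"twist":0},{"dp":[0,0,0.3],"twist":0},{"dp":[0,0,0.3],"twist":0},{"dp":[0,0,0.3],"twist":0}]'
python3 -m pendant '[{"dp":[0,0,0],"twist":0},{"dp":[0,0,0],"twist":0},{"dp":[0,0,0],"twist":0}]' 0.5
python3 -m pendant '[{"dp":[0,0,-4],"twist":0},{"dp":[0,0,-9],"twist":0},{"dp":[0,0,-14],"twist":0},{"dp":[0,0,-19],"twist":0},{"dp":[0,0,-19],"twist":0}]' 0.5
python3 - <<'E'
from h import *
f=lambda p,z:plane("top",260+p[0]/4,120+p[1]/4,z)[:2]
bc=np.array([f(p,.044) for p in((562,187),(607,226),(532,309),(488,267))]);a=np.arctan2(*(bc[0]-bc[3])[::-1]);print("block",bc.mean(0),a)
crop(snap("side"),220,130,470,317,3,"s3.png")
print(robot.get_obs()["q"],delta([*bc.mean(0),.12],a+np.pi/2))
E
```

```text
t: 6.5
eef_pos: [0.5343, 0.1498, 0.0335]
eef_rot: [-0.0, 0.883, 0.47, -0.003]
ft_force: [0.0, -0.4, -2.8]
gripper_width: 0.0363
gripper_force: 25.0
t: 7.0
eef_pos: [0.537, 0.1507, 0.0346]
eef_rot: [-0.0, 0.883, 0.469, 0.001]
ft_force: [-0.1, -0.7, -2.1]
gripper_width: 0.0357
gripper_force: 25.0
t: 7.3
eef_pos: [0.5367, 0.1504, 0.0339]
eef_rot: [0.0, 0.884, 0.468, 0.0]
ft_force: [0.3, 0.2, -0.0]
gripper_width: 0.0564
gripper_force: 0.0
t: 7.8
eef_pos: [0.5405, 0.1507, 0.2302]
eef_rot: [0.0, 0.884, 0.468, 0.006]
ft_force: [0.3, -0.1, -0.9]
gripper_width: 0.066
gripper_force: 0.0
block [ 0.66716149 -0.0413396 ] -0.7630722850273751
[-0.95748153  0.33285796  0.72259406  1.87256922 -0.25829617  1.02343825
 -0.72372244] (array([-8.75, 21.4 , 10.7 ]), np.float64(-1.403808251852479))
```

View pics/s3.png

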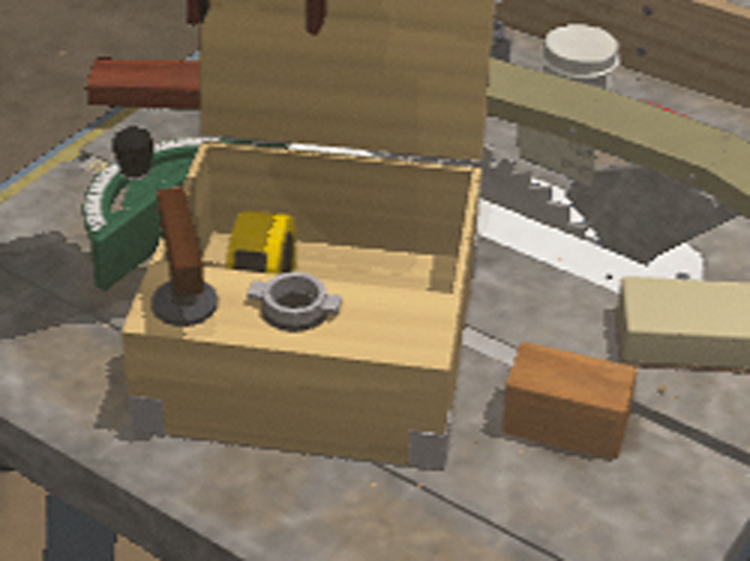

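Side view: the tape stands in the case at (262,242), the key at (180,245), and the block lies free at (570,400).

```bash
python3 -m pendant '[{"dp":[-1.8,4.3,0],"twist":0},{"dp":[-3.6,8.6,0],"twist":0},{"dp":[-5.3,12.9,0],"twist":0},{"dp":[-7,17.1,0],"twist":0},{"dp":[-8.75,21.4,0],"twist":0}]'
python3 -m pendant '[{"dp":[0,0,0],"twist":-0.14},{"dp":[0,0,0],"twist":-0.28},{"dp":[0,0,0],"twist":-0.42},{"dp":[0,0,0],"twist":-0.56},{"dp":[0,0,0],"twist":-0.7}]' 1
python3 -m pendant '[{"dp":[0,0,2],"twist":-0.14},{"dp":[0,0,4],"twist":-0.28},{"dp":[0,0,6],"twist":-0.42},{"dp":[0,0,8],"twist":-0.56},{"dp":[0,0,10],"twist":-0.7}]'
python3 - <<'E'
from h import *
f=lambda p,z:plane("top",260+p[0]/4,120+p[1]/4,z)[:2]
g=lambda p,z:plane("side",220+p[0]/3,130+p[1]/3,z)[:2]
bc=np.array([g(p,.044) for p in((520,344),(636,366),(628,410),(508,385))]);print("sideblock",bc.mean(0),bc)
bm=cv2.inRange(cv2.cvtColor(snap("side"),cv2.COLOR_BGR2HSV),(6,140,60),(14,255,255));print([cv2.boundingRect(c) for c in cv2.findContours(bm,0,2)[0] if cv2.contourArea(c)>200])
print(robot.get_obs()["q"],delta([.667,-.041,.009],.81))
E
```

```text
t: 8.35
eef_pos: [0.6644, -0.0434, 0.2215]
eef_rot: [-0.001, 0.883, 0.469, -0.001]
ft_force: [0.5, 0.2, 0.3]
gripper_width: 0.066
gripper_force: 0.0
t: 8.85
eef_pos: [0.6634, -0.0422, 0.2214]
eef_rot: [-0.001, 0.667, 0.745, -0.001]
ft_force: [0.5, 0.4, 1.3]
gripper_width: 0.0876
gripper_force: 0.0
t: 9.35
eef_pos: [0.663, -0.0421, 0.1207]
eef_rot: [-0.002, 0.371, 0.928, -0.0]
ft_force: [0.1, -0.7, 1.1]
gripper_width: 0.088
gripper_force: 0.0
sideblock [ 0.67033103 -0.04443947] [[ 0.65517555 -0.00521343]
 [ 0.71158606 -0.05329885]
 [ 0.68526457 -0.08428453]
 [ 0.62929794 -0.03496106]]
[(390, 246, 41, 21), (250, 149, 36, 13), (487, 86, 74, 26)]
[-0.25431985  0.58368946  0.31893795  1.68775065 -0.22005322  0.91379561
  0.96812721] (array([-0.43,  0.56, 10.83]), np.float64(0.006400772737942262))
```

```bash
python3 -m pendant '[{"dp":[-0.4,0.5,3],"twist":0},{"dp":[-0.4,0.5,6],"twist":0},{"dp":[-0.4,0.5,9],"twist":0},{"dp":[-0.4,0.5,10.7],"twist":0},{"dp":[-0.4,0.5,10.7],"twist":0}]'
python3 -m pendant '[{"dp":[0,0,0],"twist":0},{"dp":[0,0,0],"twist":0},{"dp":[0,0,0],"twist":0},{"dp":[0,0,0],"twist":0},{"dp":[0,0,0],"twist":0}]' -1 25
python3 -m pendant '[{"dp":[0,0,0],"twist":0},{"dp":[0,0,0],"twist":0},{"dp":[0,0,0],"twist":0}]'
python3 -m pendant '[{"dp":[0,0,-4],"twist":0},{"dp":[0,0,-9],"twist":0},{"dp":[0,0,-13],"twist":0},{"dp":[0,0,-16],"twist":0},{"dp":[0,0,-16],"twist":0}]'
python3 - <<'E'
from h import *
t=np.array([.574,.127]);y=.972;M=np.array([[np.cos(y),-np.sin(y)],[np.sin(y),np.cos(y)]])
print(delta([*(t+M@[-.003,-.045]),.18],y+np.pi/2))
E
```

```text
t: 9.9
eef_pos: [0.6682, -0.0413, 0.0135]
eef_rot: [-0.003, 0.375, 0.927, -0.001]
ft_force: [0.1, -0.2, -0.4]
gripper_width: 0.0876
gripper_force: 0.0
t: 10.4
eef_pos: [0.6711, -0.0413, 0.0173]
eef_rot: [0.0, 0.374, 0.927, 0.0]
ft_force: [0.4, -0.2, 0.8]
gripper_width: 0.0513
gripper_force: 0.0
t: 10.7
eef_pos: [0.6709, -0.0415, 0.017]
eef_rot: [0.0, 0.374, 0.927, 0.0]
ft_force: [-1.6, -0.3, 3.9]
gripper_width: 0.0437
gripper_force: 25.0
t: 11.2
eef_pos: [0.6736, -0.0418, 0.1816]
eef_rot: [0.004, 0.374, 0.927, 0.002]
ft_force: [-0.3, -0.4, -0.7]
gripper_width: 0.0439
gripper_force: 25.0
(array([14.4 ,  5.7 ,  0.11]), np.float64(1.4024471885634466))
```

```bash
python3 -m pendant '[{"dp":[4,1.6,0],"twist":0},{"dp":[8,3.2,0],"twist":0},{"dp":[12,4.8,0],"twist":0},{"dp":[14.4,5.7,0],"twist":0},{"dp":[14.4,5.7,0],"twist":0.14}]'
python3 -m pendant '[{"dp":[0,0,0],"twist":0.14},{"dp":[0,0,0],"twist":0.28},{"dp":[0,0,0],"twist":0.42},{"dp":[0,0,0],"twist":0.56},{"dp":[0,0,0],"twist":0.7}]'
python3 -m pendant '[{"dp":[0,0,0],"twist":0.14},{"dp":[0,0,0],"twist":0.28},{"dp":[0,0,0],"twist":0.42},{"dp":[0,0,0],"twist":0.56},{"dp":[0,0,0],"twist":0.56}]'
python3 - <<'E'
from h import *
t=np.array([.574,.127]);y=.972;M=np.array([[np.cos(y),-np.sin(y)],[np.sin(y),np.cos(y)]])
print(delta([*(t+M@[-.003,-.045]),.026],y+np.pi/2))
E
```

```text
t: 11.7
eef_pos: [0.6038, 0.1051, 0.1748]
eef_rot: [-0.002, 0.436, 0.9, 0.0]
ft_force: [0.0, -0.3, -1.1]
gripper_width: 0.0435
gripper_force: 25.0
t: 12.2
eef_pos: [0.6057, 0.0995, 0.1751]
eef_rot: [-0.0, 0.722, 0.692, -0.001]
ft_force: [0.1, 0.7, -1.1]
gripper_width: 0.0438
gripper_force: 25.0
t: 12.7
eef_pos: [0.6058, 0.0996, 0.1751]
eef_rot: [0.0, 0.884, 0.468, -0.001]
ft_force: [0.2, 0.0, -0.6]
gripper_width: 0.0437
gripper_force: 25.0
(array([ 0.21,  0.34, 14.91]), np.float64(0.0017814747329101266))
```

```bash
python3 -m pendant '[{"dp":[0.2,0.3,5],"twist":0},{"dp":[0.2,0.3,9],"twist":0},{"dp":[0.2,0.3,12],"twist":0},{"dp":[0.2,0.3,14.3],"twist":0},{"dp":[0.2,0.3,14.9],"twist":0}]'
python3 -m pendant '[{"dp":[0,0,0.2],"twist":0},{"dp":[0,0,0.2],"twist":0},{"dp":[0,0,0.2],"twist":0}]'
python3 -m pendant '[{"dp":[0,0,0],"twist":0},{"dp":[0,0,0],"twist":0},{"dp":[0,0,0],"twist":0}]' 0.6
python3 -m pendant '[{"dp":[0,0,-4],"twist":0},{"dp":[0,0,-9],"twist":0},{"dp":[0,0,-14],"twist":0},{"dp":[0,0,-19],"twist":0},{"dp":[0,0,-24],"twist":0}]'
python3 -m pendant '[{"dp":[0,0,-5],"twist":0},{"dp":[0,0,-5],"twist":0}]' -1
python3 - <<'E'
from h import *
t=np.array([.574,.127]);y=.972;M=np.array([[np.cos(y),-np.sin(y)],[np.sin(y),np.cos(y)]])
for x,z in((.16,.31),(.16,.19),(-.0,.19)):print(delta([*(t+M@[x,-.07]),z],y+np.pi/2))
crop(snap("side"),220,100,470,287,3,"s4.png")
E
```

```text
t: 13.2
eef_pos: [0.6077, 0.0992, 0.0242]
eef_rot: [-0.001, 0.883, 0.47, -0.003]
ft_force: [0.4, 0.2, -0.3]
gripper_width: 0.0438
gripper_force: 25.0
t: 13.5
eef_pos: [0.6112, 0.0996, 0.0269]
eef_rot: [0.0, 0.883, 0.469, 0.001]
ft_force: [0.2, 0.5, -0.1]
gripper_width: 0.0437
gripper_force: 25.0
t: 13.8
eef_pos: [0.6106, 0.0997, 0.0262]
eef_rot: [0.0, 0.883, 0.468, 0.001]
ft_force: [-0.5, 0.1, 0.0]
gripper_width: 0.0642
gripper_force: 0.0
t: 14.3
eef_pos: [0.6099, 0.0993, 0.268]
eef_rot: [-0.0, 0.884, 0.468, 0.0]
ft_force: [0.2, -0.3, -0.1]
gripper_width: 0.0701
gripper_force: 0.0
t: 14.5
eef_pos: [0.6137, 0.099, 0.3233]
eef_rot: [0.001, 0.884, 0.468, 0.006]
ft_force: [1.2, -0.8, 0.7]
gripper_width: 0.0575
gripper_force: 0.0
(array([16.05,  2.17,  1.5 ]), np.float64(0.002178703266056292))
(array([15.94,  2.07, 13.5 ]), np.float64(0.002178703266056292))
(array([-0.06,  2.04, 13.34]), np.float64(0.002178703266056292))
```

View pics/s4.png

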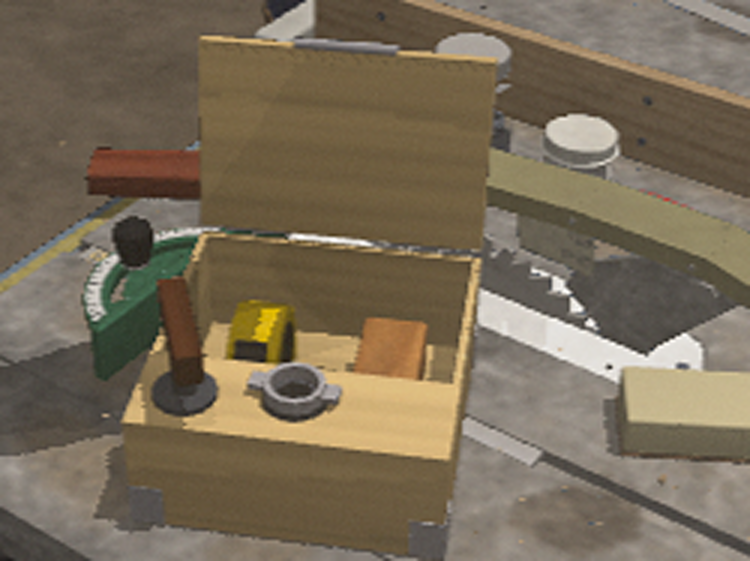

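Block and tape are both in the case. Next: behind the lid.

```bash
python3 -m pendant '[{"dp":[4,2,0],"twist":0},{"dp":[8,2,0],"twist":0},{"dp":[12,2.1,0],"twist":0},{"dp":[16,2.1,0],"twist":0},{"dp":[16,2.1,0],"twist":0}]' -1
python3 -m pendant '[{"dp":[0,0,5],"twist":0},{"dp":[0,0,9],"twist":0},{"dp":[0,0,13],"twist":0},{"dp":[0,0,13],"twist":0}]'
python3 -m pendant '[{"dp":[-1.5,0,0],"twist":0},{"dp":[-3,0,0],"twist":0},{"dp":[-4.5,0,0],"twist":0},{"dp":[-6,0,0],"twist":0},{"dp":[-7.5,0,0],"twist":0}]'
python3 -m pendant '[{"dp":[-1.5,0,0],"twist":0},{"dp":[-3,0,0],"twist":0},{"dp":[-4.5,0,0],"twist":0},{"dp":[-6,0,0],"twist":0},{"dp":[-7.5,0,0],"twist":0}]'
python3 - <<'E'
from h import *
t=np.array([.574,.127]);y=.972;M=np.array([[np.cos(y),-np.sin(y)],[np.sin(y),np.cos(y)]])
o=robot.get_obs();print(M.T@(o["eef_pos"][:2]-t))
cv2.imwrite("pics/s5.png",snap("side")[60:300,180:500])
E
```

```text
t: 15.05
eef_pos: [0.7175, 0.227, 0.3112]
eef_rot: [-0.001, 0.882, 0.472, -0.002]
ft_force: [0.0, 0.9, -0.4]
gripper_width: 0.0135
gripper_force: 0.0
t: 15.45
eef_pos: [0.7126, 0.2191, 0.1779]
eef_rot: [-0.001, 0.884, 0.468, -0.006]
ft_force: [-0.2, 1.2, -0.1]
gripper_width: 0.0003
gripper_force: 0.0
t: 15.95
eef_pos: [0.6762, 0.1579, 0.1881]
eef_rot: [0.0, 0.884, 0.468, 0.002]
ft_force: [0.8, 1.3, 1.0]
gripper_width: 0.0006
gripper_force: 1.1
t: 16.45
eef_pos: [0.6323, 0.0945, 0.1857]
eef_rot: [0.0, 0.884, 0.468, -0.0]
ft_force: [-0.2, 0.4, 0.4]
gripper_width: 0.0004
gripper_force: 0.0
[ 0.0060198  -0.06644412]
```

View pics/s5.png

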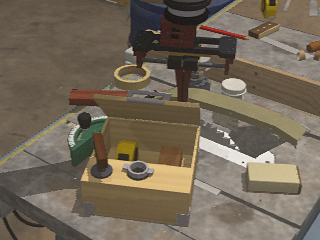

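```bash
python3 -m pendant '[{"dp":[0,0,-5],"twist":0},{"dp":[0,0,-10],"twist":0},{"dp":[2,-3,-12],"twist":0},{"dp":[2.5,-6.6,-12],"twist":0},{"dp":[2.5,-6.6,-12],"twist":0}]'
python3 -m pendant '[{"dp":[0,0,0],"twist":0},{"dp":[0,0,0],"twist":0},{"dp":[0,0,0],"twist":0},{"dp":[0,0,0],"twist":0},{"dp":[0,0,0],"twist":0}]'
python3 -m pendant '[{"dp":[0,0,0],"twist":0},{"dp":[0,0,0],"twist":0},{"dp":[0,0,0],"twist":0},{"dp":[0,0,0],"twist":0},{"dp":[0,0,0],"twist":0}]'
python3 - <<'E'
from h import *
t=np.array([.574,.127]);y=.972;M=np.array([[np.cos(y),-np.sin(y)],[np.sin(y),np.cos(y)]])
o=robot.get_obs();print(M.T@(o["eef_pos"][:2]-t))
print(delta([*(t+M@[.03,0]),.108],y+np.pi/2))
crop(snap("side"),220,130,470,317,3,"s6.png")
E
```

```text
t: 17.0
eef_pos: [0.5903, 0.1583, 0.3059]
eef_rot: [-0.002, 0.882, 0.471, 0.0]
ft_force: [-0.9, 0.6, -0.4]
gripper_width: 0.0004
gripper_force: 0.0
t: 17.5
eef_pos: [0.5929, 0.153, 0.3055]
eef_rot: [0.0, 0.884, 0.468, -0.0]
ft_force: [0.7, 0.9, -0.1]
gripper_width: 0.0003
gripper_force: 0.0
t: 18.0
eef_pos: [0.5926, 0.1538, 0.3056]
eef_rot: [-0.0, 0.884, 0.468, -0.0]
ft_force: [0.3, 0.4, 0.6]
gripper_width: 0.0007
gripper_force: 0.0
[ 0.03259873 -0.00028872]
(array([-0.26, -0.03, 19.76]), np.float64(0.00285233503619553))
```

View pics/s6.png

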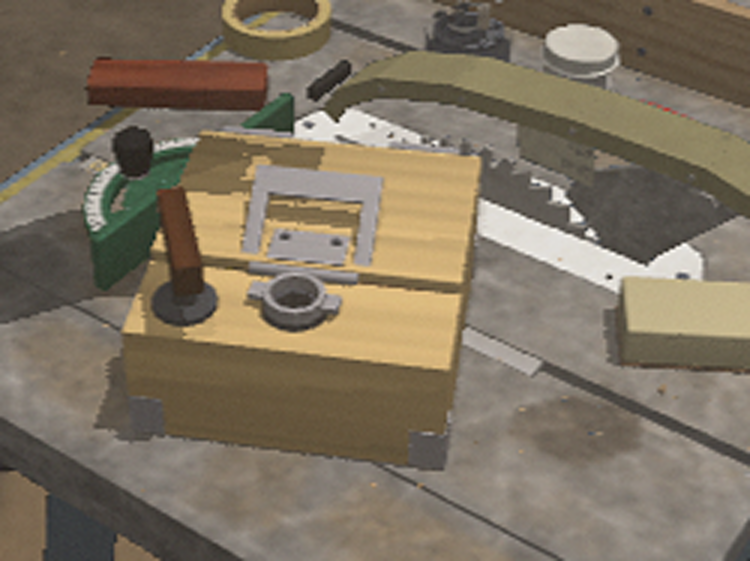

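Lid shut, with the hasp folded back at (315,185) in the crop. Next I'll flip it along its arc.

```bash
python3 -m pendant '[{"dp":[-0.2,0,5],"twist":0},{"dp":[-0.2,0,10],"twist":0},{"dp":[-0.2,0,15],"twist":0},{"dp":[-0.2,0,18.5],"twist":0},{"dp":[-0.2,0,19.9],"twist":0}]'
python3 -m pendant '[{"dp":[-0.5,0,0],"twist":0},{"dp":[-1.2,0,0],"twist":0},{"dp":[-2,0,0],"twist":0},{"dp":[-2.8,0,-0.3],"twist":0},{"dp":[-3.2,0,-0.9],"twist":0}]'
python3 -m pendant '[{"dp":[-0.5,0,-0.6],"twist":0},{"dp":[-1.0,0,-1.2],"twist":0},{"dp":[-1.6,0,-1.7],"twist":0},{"dp":[-2.3,0,-2.2],"twist":0},{"dp":[-3,0,-2.6],"twist":0}]'
python3 -m pendant '[{"dp":[-0.8,0,-0.4],"twist":0},{"dp":[-1.6,0,-0.6],"twist":0},{"dp":[-2.5,0,-0.6],"twist":0},{"dp":[-3.5,0,-0.6],"twist":0},{"dp":[-4.5,0,-0.6],"twist":0}]'
python3 - <<'E'
from h import *
t=np.array([.574,.127]);y=.972;M=np.array([[np.cos(y),-np.sin(y)],[np.sin(y),np.cos(y)]])
o=robot.get_obs();print(M.T@(o["eef_pos"][:2]-t))
crop(snap("side"),220,130,470,317,3,"s7.png")
E
```

```text
t: 18.55
eef_pos: [0.5892, 0.1517, 0.1032]
eef_rot: [-0.0, 0.884, 0.468, -0.003]
ft_force: [-0.3, 0.1, -0.1]
gripper_width: 0.0004
gripper_force: 0.0
t: 19.05
eef_pos: [0.5747, 0.1259, 0.1176]
eef_rot: [-0.0, 0.884, 0.468, 0.002]
ft_force: [2.3, 0.9, 1.0]
gripper_width: 0.0007
gripper_force: 1.0
t: 19.55
eef_pos: [0.5556, 0.0998, 0.1417]
eef_rot: [-0.0, 0.884, 0.468, -0.001]
ft_force: [-0.3, 0.4, -0.6]
gripper_width: 0.0007
gripper_force: 0.1
t: 20.05
eef_pos: [0.5307, 0.0627, 0.1474]
eef_rot: [-0.0, 0.884, 0.468, -0.0]
ft_force: [0.2, 0.5, -0.4]
gripper_width: 0.0004
gripper_force: 0.1
[-0.07749631 -0.00051027]
```

View pics/s7.png

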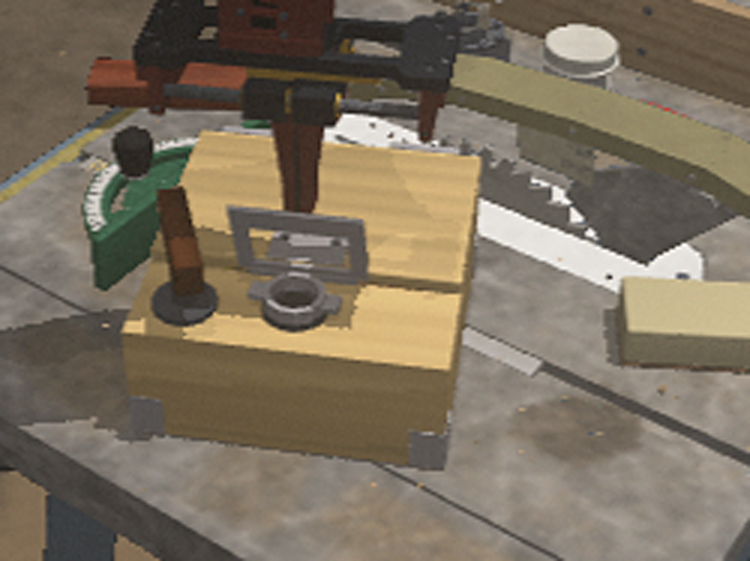

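```bash
python3 -m pendant '[{"dp":[0,0,-5],"twist":-0.14},{"dp":[0,0,-10],"twist":-0.28},{"dp":[0,0,-12],"twist":-0.42},{"dp":[0,0,-12],"twist":-0.56},{"dp":[0,0,-12],"twist":-0.7}]' 0.2
python3 -m pendant '[{"dp":[0,0,0],"twist":-0.14},{"dp":[0,0,0],"twist":-0.28},{"dp":[0,0,0],"twist":-0.42},{"dp":[0,0,0],"twist":-0.56},{"dp":[0,0,0],"twist":-0.7}]'
python3 -m pendant '[{"dp":[0,0,0],"twist":-0.14},{"dp":[0,0,0],"twist":-0.28},{"dp":[0,0,0],"twist":-0.42},{"dp":[0,0,0],"twist":-0.56},{"dp":[0,0,0],"twist":-0.7}]'
python3 -m pendant '[{"dp":[0,0,0],"twist":-0.14},{"dp":[0,0,0],"twist":-0.28},{"dp":[0,0,0],"twist":-0.42},{"dp":[0,0,0],"twist":-0.56},{"dp":[0,0,0],"twist":-0.7}]'
python3 -m pendant '[{"dp":[0,0,0],"twist":-0.14},{"dp":[0,0,0],"twist":-0.28},{"dp":[0,0,0],"twist":-0.42},{"dp":[0,0,0],"twist":-0.56},{"dp":[0,0,0],"twist":-0.7}]'
python3 - <<'E'
from h import *
print(robot.get_obs()["q"]);print(delta([.456,.0765,.20],2.92),delta([.456,.0765,.122]))
im=snap("side");cv2.imwrite("pics/s8.png",cv2.resize(im[170:290,240:400],None,fx=5,fy=5))
E
```

```text
t: 20.6
eef_pos: [0.5317, 0.0634, 0.2685]
eef_rot: [0.0, 0.667, 0.745, 0.001]
ft_force: [0.2, -0.2, 0.3]
gripper_width: 0.0371
gripper_force: 0.0
t: 21.1
eef_pos: [0.5311, 0.0632, 0.2674]
eef_rot: [-0.0, 0.372, 0.928, -0.0]
ft_force: [-0.1, 0.0, 0.2]
gripper_width: 0.0528
gripper_force: 0.0
t: 21.6
eef_pos: [0.5312, 0.0631, 0.2674]
eef_rot: [-0.0, 0.031, 1.0, -0.0]
ft_force: [-0.3, 0.1, 0.4]
gripper_width: 0.0527
gripper_force: 0.0
t: 22.1
eef_pos: [0.5312, 0.0632, 0.2674]
eef_rot: [-0.0, -0.314, 0.949, -0.0]
ft_force: [-0.0, 0.2, -1.0]
gripper_width: 0.0527
gripper_force: 0.0
t: 22.6
eef_pos: [0.5312, 0.0631, 0.2674]
eef_rot: [-0.0, -0.62, 0.784, 0.0]
ft_force: [0.9, 0.1, -0.0]
gripper_width: 0.0524
gripper_force: 0.0
[-0.43257356  0.20244159  0.23081921  1.84939173 -0.05157448  1.09612081
  2.72673571]
(array([0.43, 7.62, 6.74]), np.float64(-0.010572994541437009)) (array([ 0.42,  7.62, 14.54]), None)
```

View pics/s8.png

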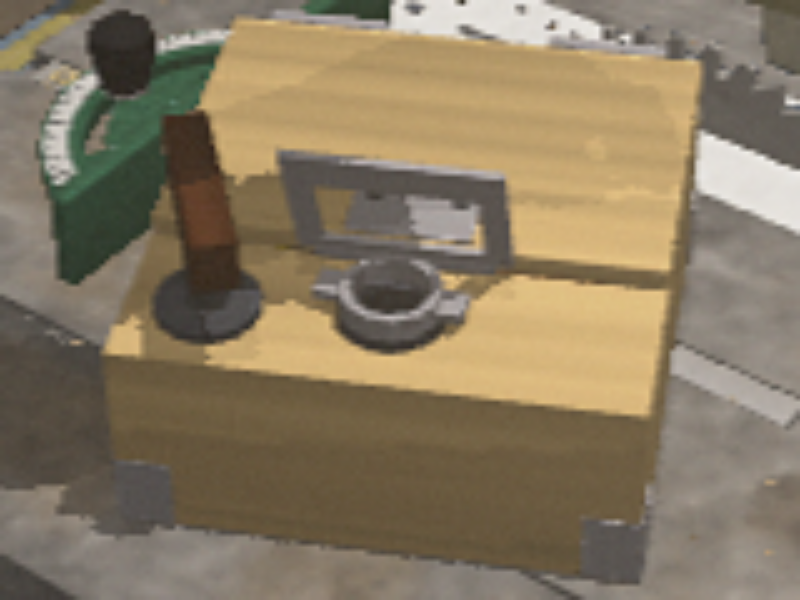

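The hasp stands near upright, with its tip at about (318,204) in the full picture; it has not fallen. I'll check its angle.

```bash
python3 - <<'E'
from h import *
t=np.array([.574,.127]);y=.972;M=np.array([[np.cos(y),-np.sin(y)],[np.sin(y),np.cos(y)]])
for a in(2.6,2.2,2,1.8,1.6,1.4,1.2,1,.8):
  f=lambda yy:((proj("side",[*(t+M@[-.07-.071*np.cos(a),yy]),.089+.071*np.sin(a)])-[240,170])*5).round()
  print(a,f(.042),f(-.042))
print("hinge",((proj("side",[*(t+M@[-.07,.042]),.089])-[240,170])*5).round())
o=robot.get_obs()
print(delta([*(t+M@[-.03,0]),.20]),delta([*(t+M@[-.12,0]),.14]))
E
```

```text
2.6 [326.  74.] [536.  96.]
2.2 [314.  59.] [530.  81.]
2 [306.  62.] [526.  84.]
1.8 [298.  73.] [520.  95.]
1.6 [290.  91.] [515. 114.]
1.4 [281. 115.] [509. 139.]
1.2 [273. 146.] [503. 170.]
1 [266. 181.] [497. 206.]
0.8 [260. 219.] [492. 245.]
hinge [296. 242.]
(array([-4.39, -1.65,  6.74]), None) (array([ 3.99,  1.63, 12.75]), None)
```

The hasp is stuck at about 1.2 rad, already leaning forward. I'll push it on down with closed fingers.

```bash
python3 - <<'E'
from h import *
t=np.array([.574,.127]);y=.972;M=np.array([[np.cos(y),-np.sin(y)],[np.sin(y),np.cos(y)]])
o=robot.get_obs();p0=o["eef_pos"]
q=o["eef_rot"];print(p0,M.T@(p0[:2]-t))
for x,z in((-.06,.15),(-.1,.145),(-.125,.13),(-.137,.11),(-.137,.097)):print(x,z,delta([*(t+M@[x,0]),z])[0])
E
```

```text
[0.53121704 0.06316624 0.26744316] [-0.07684218 -0.00064046]
-0.06 0.15 [-1.59 -0.56 11.74]
-0.1 0.145 [ 2.13  0.9  12.25]
-0.125 0.13 [ 4.46  1.81 13.75]
-0.137 0.11 [ 5.57  2.25 15.75]
-0.137 0.097 [ 5.57  2.25 17.05]
```

```bash
python3 -m pendant '[{"dp":[-1.9,-0.7,0],"twist":0},{"dp":[-1.9,-0.7,0],"twist":0},{"dp":[-1.9,-0.7,4],"twist":0},{"dp":[-1.9,-0.7,8],"twist":0},{"dp":[-1.9,-0.7,11.7],"twist":0}]' -1
python3 -m pendant '[{"dp":[0.8,0.3,0],"twist":0},{"dp":[1.6,0.6,0],"twist":0},{"dp":[2.4,0.9,0],"twist":0},{"dp":[3.2,1.2,0.2],"twist":0},{"dp":[4,1.6,0.5],"twist":0}]'
python3 -m pendant '[{"dp":[0.8,0.3,0.4],"twist":0},{"dp":[1.6,0.6,0.9],"twist":0},{"dp":[2.3,0.9,1.5],"twist":0},{"dp":[3,1.2,2.3],"twist":0},{"dp":[3.5,1.4,3.2],"twist":0}]'
python3 -m pendant '[{"dp":[0,0,0.4],"twist":0},{"dp":[0,0,0.9],"twist":0},{"dp":[0,0,1.5],"twist":0},{"dp":[0,0,1.7],"twist":0},{"dp":[0,0,1.7],"twist":0}]'
python3 -c "
from h import *
t=np.array([.574,.127]);y=.972;M=np.array([[np.cos(y),-np.sin(y)],[np.sin(y),np.cos(y)]])
print(M.T@(robot.get_obs()['eef_pos'][:2]-t))"
```

```text
t: 23.15
eef_pos: [0.5427, 0.0809, 0.1492]
eef_rot: [0.0, -0.618, 0.786, -0.0]
ft_force: [-0.4, 0.7, -0.6]
gripper_width: 0.0162
gripper_force: 0.0
t: 23.65
eef_pos: [0.5184, 0.0446, 0.1471]
eef_rot: [0.001, -0.618, 0.786, -0.001]
ft_force: [-0.6, -0.6, -0.5]
gripper_width: -0.0001
gripper_force: 0.0
t: 24.15
eef_pos: [0.4954, 0.0139, 0.1129]
eef_rot: [-0.0, -0.618, 0.786, 0.0]
ft_force: [0.1, -0.1, -0.1]
gripper_width: 0.0004
gripper_force: 0.0
t: 24.65
eef_pos: [0.4958, 0.0147, 0.0963]
eef_rot: [-0.0, -0.618, 0.786, 0.0]
ft_force: [-0.4, 0.6, -0.7]
gripper_width: 0.0002
gripper_force: 0.0
[-0.13680165  0.00126786]
```

```bash
python3 -m pendant '[{"dp":[0,0,-4],"twist":0},{"dp":[0,0,-9],"twist":0},{"dp":[0,0,-14],"twist":0},{"dp":[2,4,-17],"twist":0},{"dp":[2,4,-17],"twist":0}]' 0.2
python3 - <<'E'
from h import *
t=np.array([.574,.127]);y=.972;M=np.array([[np.cos(y),-np.sin(y)],[np.sin(y),np.cos(y)]])
im=snap("side");s=cv2.cvtColor(im,cv2.COLOR_BGR2HSV)[...,1]
g=lambda x,yy,z:s[tuple(proj("side",[*(t+M@[x,yy]),z]).round().astype(int)[::-1])]
print("tab",[g(-.131,v,.091) for v in(-.038,-.03,-.015,0,.015,.03,.038)],"beyond",[g(-.131,v,.085) for v in(-.06,-.05,.05)])
print("sides",[g(x,v,.091) for x in(-.085,-.115) for v in(-.037,.037)],"upright spot",[s[170+168//5,240+c//5] for c in(300,390,480)])
print(robot.get_obs()["q"],delta([.456,.0765,.20],2.92),delta([.456,.0765,.122]))
E
```

```text
t: 25.15
eef_pos: [0.4517, 0.0035, 0.2707]
eef_rot: [0.003, -0.618, 0.786, -0.001]
ft_force: [1.1, -0.1, 0.0]
gripper_width: 0.0372
gripper_force: 0.0
tab [np.uint8(14), np.uint8(14), np.uint8(12), np.uint8(16), np.uint8(16), np.uint8(13), np.uint8(14)] beyond [np.uint8(106), np.uint8(108), np.uint8(107)]
sides [np.uint8(14), np.uint8(16), np.uint8(16), np.uint8(12)] upright spot [np.uint8(106), np.uint8(108), np.uint8(106)]
[-0.37875147  0.04424259  0.24227304  2.02158561 -0.01345537  1.07227469
  2.77291986] (array([-7.12,  1.35,  6.92]), np.float64(-0.016759285978764193)) (array([-7.09,  1.38, 14.72]), None)
```

```bash
python3 -m pendant '[{"dp":[-3.5,0.7,0],"twist":0},{"dp":[-7.1,1.35,0],"twist":0},{"dp":[-7.1,1.35,3.5],"twist":0},{"dp":[-7.1,1.35,7],"twist":0},{"dp":[-7.1,1.35,7],"twist":0}]'
python3 - <<'E'
from h import *
print(robot.get_obs()["q"][6],delta([.456,.0765,.122],2.92))
im=snap("side");h=cv2.cvtColor(im,cv2.COLOR_BGR2HSV);t=snap("top")
for p in((-.3),):pass
cs=[(cv2.minAreaRect(c),cv2.contourArea(c)) for c in cv2.findContours(cv2.inRange(h,(3,90,30),(14,255,150)),0,2)[0] if cv2.contourArea(c)>60];print([c for c in cs if 250<c[0][0][0]<330 and 150<c[0][0][1]<260])
E
```

```text
t: 25.7
eef_pos: [0.4528, 0.0763, 0.192]
eef_rot: [-0.005, -0.619, 0.786, 0.002]
ft_force: [-0.6, 0.8, -0.2]
gripper_width: 0.0523
gripper_force: 0.0
2.637968178537706 (array([-0.14, -0.37,  7.  ]), np.float64(-0.01501191102295385))
[(((279.9235534667969, 209.9058837890625), (36.01045608520508, 10.304197311401367), 77.47119140625), 273.5), (((279.8231506347656, 168.40853881835938), (40.30751419067383, 59.85389709472656), 83.6598129272461), 924.5)]
```

```bash
python3 -m pendant '[{"dp":[0,-0.3,3],"twist":0},{"dp":[0,-0.3,6],"twist":0},{"dp":[0,-0.3,7],"twist":-0.01},{"dp":[0,-0.3,7],"twist":-0.01},{"dp":[0,-0.3,7],"twist":-0.01}]'
python3 -m pendant '[{"dp":[0,0,0],"twist":0},{"dp":[0,0,0],"twist":0},{"dp":[0,0,0],"twist":0},{"dp":[0,0,0],"twist":0},{"dp":[0,0,0],"twist":0}]' -1 40
python3 -m pendant '[{"dp":[0,0,0],"twist":0},{"dp":[0,0,0],"twist":0},{"dp":[0,0,0],"twist":0}]'
```

```text
t: 26.3
eef_pos: [0.46, 0.0762, 0.1281]
eef_rot: [0.001, -0.622, 0.783, -0.0]
ft_force: [0.2, -0.3, 0.7]
gripper_width: 0.0526
gripper_force: 0.0
t: 26.8
eef_pos: [0.4585, 0.0761, 0.1267]
eef_rot: [-0.0, -0.622, 0.783, 0.0]
ft_force: [-1.0, -0.7, -2.5]
gripper_width: 0.0177
gripper_force: 39.9
t: 27.1
eef_pos: [0.4586, 0.076, 0.1265]
eef_rot: [-0.0, -0.622, 0.783, 0.0]
ft_force: [-1.6, -1.2, 0.2]
gripper_width: 0.0177
gripper_force: 39.9
```

```bash
python3 -m pendant '[{"dp":[0,0,-2],"twist":0},{"dp":[0,0,-4],"twist":0},{"dp":[0,0,-6],"twist":0},{"dp":[0,0,-8],"twist":0},{"dp":[0,0,-9.5],"twist":0}]'
python3 -m pendant '[{"dp":[0,0,0],"twist":0.12},{"dp":[0,0,0],"twist":0.24},{"dp":[0,0,0],"twist":0.37},{"dp":[0,0,0],"twist":0.37}]'
python3 -c "
from h import *
print(robot.get_obs()['q'][6],delta([.518,.045,.2215],.972+np.pi/2))"
```

```text
t: 27.6
eef_pos: [0.4591, 0.0759, 0.2226]
eef_rot: [0.0, -0.622, 0.783, -0.0]
ft_force: [1.6, 0.7, -1.9]
gripper_width: 0.0177
gripper_force: 39.9
t: 28.0
eef_pos: [0.4587, 0.0758, 0.2214]
eef_rot: [-0.0, -0.467, 0.884, -0.0]
ft_force: [-0.2, 0.0, -2.0]
gripper_width: 0.018
gripper_force: 39.9
2.2789847562209364 (array([-0.8 , -6.64, -0.01]), np.float64(-6.654610958767293e-05))
```

```bash
python3 -m pendant '[{"dp":[-0.3,-2.2,0],"twist":0},{"dp":[-0.6,-4.4,0],"twist":0},{"dp":[-0.8,-6.6,0],"twist":0},{"dp":[-0.8,-6.6,0],"twist":0},{"dp":[-0.8,-6.6,0],"twist":0}]'
python3 - <<'E'
from h import *
print(robot.get_obs()["eef_pos"],robot.get_obs()["q"][6])
a=snap("side");b=snap("top")
A=cv2.resize(a[180:255,275:365],None,fx=6,fy=6,interpolation=2);B=cv2.resize(b[200:275,330:372],None,fx=6,fy=6,interpolation=2)
cv2.imwrite("pics/c9.png",np.hstack([A,B]))
p=robot.get_obs()["eef_pos"]
for z in(.1225-0.,.18):print("axis proj side",z,((proj("side",[p[0],p[1],z])-[275,180])*6).round(1))
print("lock",((proj("side",[.518,.0448,.098])-[275,180])*6).round(1))
E
```

```text
t: 28.5
eef_pos: [0.5176, 0.0452, 0.2212]
eef_rot: [-0.001, -0.468, 0.884, 0.0]
ft_force: [-0.0, 0.2, -2.7]
gripper_width: 0.0181
gripper_force: 39.9
[0.51762098 0.0452148  0.22115576] 2.403584507977201
axis proj side 0.1225 [249.9 220.6]
axis proj side 0.18 [246.7  69.1]
lock [255.4 283. ]
```

View pics/c9.png

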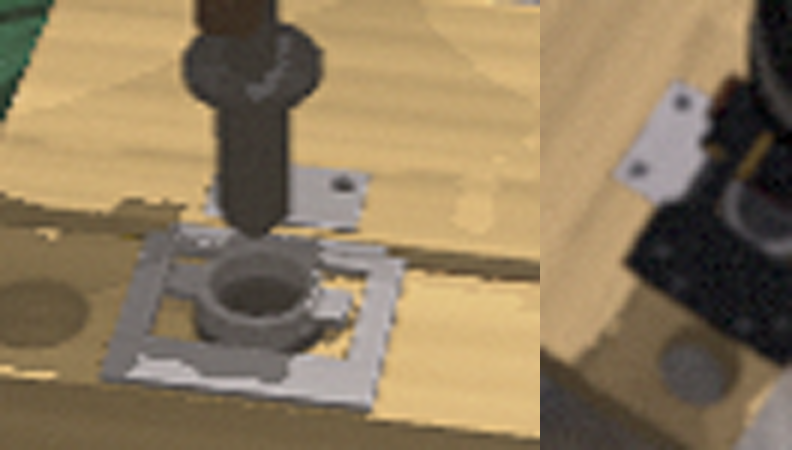

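Side crop: the key shank is centred above the lock (shank x≈255, ring centre (262,282)), and both offsets from prediction match. The hasp lies flat around the lock. Lowering with a force watch.

```bash
python3 -m pendant '[{"dp":[0,0,1],"twist":0},{"dp":[0,0,2],"twist":0},{"dp":[0,0,3],"twist":0},{"dp":[0,0,3.5],"twist":0},{"dp":[0,0,3.8],"twist":0}]'
python3 -m pendant '[{"dp":[0,0,0.2],"twist":0},{"dp":[0,0,0.4],"twist":0},{"dp":[0,0,0.6],"twist":0},{"dp":[0,0,0.8],"twist":0},{"dp":[0,0,0.8],"twist":0}]'
```

```text
t: 29.1
eef_pos: [0.5174, 0.0454, 0.1827]
eef_rot: [-0.001, -0.468, 0.884, 0.0]
ft_force: [0.1, -0.3, -1.8]
gripper_width: 0.0176
gripper_force: 39.9
t: 29.6
eef_pos: [0.5182, 0.0453, 0.1756]
eef_rot: [0.0, -0.468, 0.884, -0.0]
ft_force: [2.1, -1.1, -1.8]
gripper_width: 0.0176
gripper_force: 39.9
```

```bash
python3 -m pendant '[{"dp":[0,0,0.4],"twist":0},{"dp":[0,0,0.8],"twist":0},{"dp":[0,0,1.2],"twist":0},{"dp":[0,0,1.6],"twist":0},{"dp":[0,0,1.6],"twist":0}]'
python3 -m pendant '[{"dp":[0,0,0.5],"twist":0},{"dp":[0,0,1],"twist":0},{"dp":[0,0,1.5],"twist":0},{"dp":[0,0,1.8],"twist":0},{"dp":[0,0,1.8],"twist":0}]'
python3 -c "
from plant import robot;o=robot.get_obs();print(o['ft_force'],o['ft_torque'],o['q'][6])"
```

```text
t: 30.1
eef_pos: [0.5181, 0.0453, 0.1591]
eef_rot: [0.0, -0.468, 0.884, -0.0]
ft_force: [2.0, -0.4, -3.4]
gripper_width: 0.0176
gripper_force: 39.9
t: 30.6
eef_pos: [0.518, 0.0454, 0.1411]
eef_rot: [-0.0, -0.468, 0.884, -0.0]
ft_force: [3.4, -1.7, -5.8]
gripper_width: 0.0175
gripper_force: 40.0
[ 3.35043364 -1.7108656  -5.80305901] [-0.3263567  -1.10580756 -0.04840174] 2.4342153516631395
```

```bash
python3 -m pendant '[{"dp":[0,0,0],"twist":0.14},{"dp":[0,0,0],"twist":0.28},{"dp":[0,0,0],"twist":0.42},{"dp":[0,0,0],"twist":0.56},{"dp":[0,0,0],"twist":0.7}]'
python3 -m pendant '[{"dp":[0,0,0],"twist":0.14},{"dp":[0,0,0],"twist":0.28},{"dp":[0,0,0],"twist":0.42},{"dp":[0,0,0],"twist":0.56},{"dp":[0,0,0],"twist":0.7}]'
python3 -c "
from plant import robot;o=robot.get_obs();print(o['ft_force'],o['ft_torque'],o['q'])"
```

```text
t: 31.1
eef_pos: [0.5179, 0.0453, 0.1416]
eef_rot: [0.0, -0.134, 0.991, -0.0]
ft_force: [3.0, -1.6, -3.3]
gripper_width: 0.0174
gripper_force: 40.0
t: 31.6
eef_pos: [0.5177, 0.0454, 0.1416]
eef_rot: [-0.0, 0.214, 0.977, -0.0]
ft_force: [2.2, -1.3, -2.6]
gripper_width: 0.0178
gripper_force: 40.0
[ 2.21507196 -1.31279356 -2.61345768] [-0.53851162 -0.54554813  0.085927  ] [-0.64931939  0.3569507   0.54428793  2.03080674 -0.25047328  0.81811338
  1.17853057]
```

```bash
python3 -m pendant '[{"dp":[0,0,0],"twist":0.14},{"dp":[0,0,0],"twist":0.28},{"dp":[0,0,0],"twist":0.42},{"dp":[0,0,0],"twist":0.56},{"dp":[0,0,0],"twist":0.7}]'
python3 -m pendant '[{"dp":[0,0,0],"twist":0.14},{"dp":[0,0,0],"twist":0.28},{"dp":[0,0,0],"twist":0.42},{"dp":[0,0,0],"twist":0.56},{"dp":[0,0,0],"twist":0.7}]'
python3 -m pendant '[{"dp":[0,0,0],"twist":0.14},{"dp":[0,0,0],"twist":0.28},{"dp":[0,0,0],"twist":0.42},{"dp":[0,0,0],"twist":0.56},{"dp":[0,0,0],"twist":0.7}]'
python3 -m pendant '[{"dp":[0,0,0],"twist":0.14},{"dp":[0,0,0],"twist":0.28},{"dp":[0,0,0],"twist":0.42},{"dp":[0,0,0],"twist":0.56},{"dp":[0,0,0],"twist":0.7}]'
python3 -m pendant '[{"dp":[0,0,0],"twist":0.14},{"dp":[0,0,0],"twist":0.28},{"dp":[0,0,0],"twist":0.42},{"dp":[0,0,0],"twist":0.42}]'
python3 -c "
from plant import robot;o=robot.get_obs();print(o['ft_force'],o['ft_torque'],o['q'])"
```

```text
t: 32.1
eef_pos: [0.5177, 0.0457, 0.1416]
eef_rot: [-0.0, 0.536, 0.844, 0.0]
ft_force: [1.6, -1.9, -2.5]
gripper_width: 0.018
gripper_force: 40.0
t: 32.6
eef_pos: [0.5179, 0.046, 0.1416]
eef_rot: [-0.0, 0.793, 0.609, 0.0]
ft_force: [2.3, -1.8, -3.1]
gripper_width: 0.0178
gripper_force: 40.0
t: 33.1
eef_pos: [0.5181, 0.046, 0.1417]
eef_rot: [-0.0, 0.954, 0.3, 0.0]
ft_force: [2.6, -1.1, -3.3]
gripper_width: 0.0177
gripper_force: 40.0
t: 33.6
eef_pos: [0.5183, 0.0459, 0.1417]
eef_rot: [-0.0, 0.999, -0.045, 0.0]
ft_force: [2.3, -2.8, -3.0]
gripper_width: 0.0177
gripper_force: 40.0
t: 34.0
eef_pos: [0.5184, 0.0458, 0.1416]
eef_rot: [0.0, 0.968, -0.25, 0.0]
ft_force: [2.6, 0.1, -0.6]
gripper_width: 0.0178
gripper_force: 40.0
[ 2.64375542  0.1315954  -0.55151752] [ 0.00090902 -0.54572361 -0.0313625 ] [-1.11770419  0.76381225  1.34682147  2.05206067 -0.86999235  1.08017469
 -1.42083743]
```

```bash
for i in 1; do python3 -m pendant '[{"dp":[0,0,0],"twist":0.05},{"dp":[0,0,0],"twist":0.1},{"dp":[0,0,0],"twist":0.1},{"dp":[0,0,0],"twist":0.1}]'; done
python3 -c "
from plant import robot;o=robot.get_obs();print(o['ft_torque'],o['q'])"
python3 -m pendant '[{"dp":[0,0,0],"twist":0.04},{"dp":[0,0,0],"twist":0.08},{"dp":[0,0,0],"twist":0.08},{"dp":[0,0,0],"twist":0.08}]'
python3 -c "
from h import *
o=robot.get_obs();print(o['ft_torque'],o['q'],delta(o['eef_pos'],.972+np.pi/2))"
```

```text
t: 34.4
eef_pos: [0.5183, 0.0458, 0.1416]
eef_rot: [-0.0, 0.955, -0.296, 0.0]
ft_force: [3.4, -1.3, -3.0]
gripper_width: 0.0178
gripper_force: 40.0
[-0.28432577 -1.01837682  0.00110076] [-1.12049693  0.77893712  1.36135082  2.05258255 -0.88535312  1.093416
 -1.50111465]
t: 34.8
eef_pos: [0.5182, 0.0457, 0.1416]
eef_rot: [-0.0, 0.942, -0.335, 0.0]
ft_force: [4.2, -0.5, -3.6]
gripper_width: 0.0177
gripper_force: 40.0
[-0.17802206 -1.34277535 -0.00819639] [-1.12279228  0.79166318  1.37302445  2.05267646 -0.89711034  1.10432136
 -1.57075958] (array([0., 0., 0.]), np.float64(1.4869223586956917))
```

```bash
python3 -m pendant '[{"dp":[0,0,0],"twist":0.03},{"dp":[0,0,0],"twist":0.06},{"dp":[0,0,0],"twist":0.08},{"dp":[0,0,0],"twist":0.08}]'
python3 -c "
from plant import robot;o=robot.get_obs();print(o['ft_torque'],o['q'][2],o['q'][6])"
python3 -m pendant '[{"dp":[0,0,0],"twist":0.03},{"dp":[0,0,0],"twist":0.06},{"dp":[0,0,0],"twist":0.06},{"dp":[0,0,0],"twist":0.06}]'
python3 -c "
from h import *
o=robot.get_obs();print(o['ft_torque'],o['q'][2],delta(o['eef_pos'],.972+np.pi/2))"
```

```text
t: 35.2
eef_pos: [0.5183, 0.0457, 0.1416]
eef_rot: [-0.0, 0.928, -0.373, 0.0]
ft_force: [5.2, -0.3, -5.1]
gripper_width: 0.0179
gripper_force: 40.0
[-0.11818419 -1.40412329  0.06367108] 1.3832894251275083 -1.6423399713791258
t: 35.6
eef_pos: [0.5183, 0.0456, 0.1416]
eef_rot: [0.0, 0.917, -0.4, 0.0]
ft_force: [5.4, -1.9, -3.3]
gripper_width: 0.0179
gripper_force: 40.2
[-0.27357511 -1.3579608   0.64091873] 1.38969947070141 (array([0., 0., 0.]), np.float64(1.3474643614640467))
```

Torque jumped to 0.64 N m: at the stop. Relax slightly and lift the key out.

```bash
python3 -m pendant '[{"dp":[0,0,0],"twist":-0.05},{"dp":[0,0,0],"twist":-0.1},{"dp":[0,0,-1],"twist":-0.1},{"dp":[0,0,-2],"twist":-0.1},{"dp":[0,0,-3],"twist":-0.1}]'
python3 -m pendant '[{"dp":[0,0,-1.5],"twist":0},{"dp":[0,0,-3],"twist":0},{"dp":[0,0,-4.5],"twist":0},{"dp":[0,0,-5.2],"twist":0},{"dp":[0,0,-5.2],"twist":0}]'
python3 - <<'E'
from h import *
p=robot.get_obs()["eef_pos"];print(p,delta([.4586,.076,.2215]))
im=snap("side");A=cv2.resize(im[175:265,255:365],None,fx=6,fy=6,interpolation=2);cv2.imwrite("pics/c10.png",A)
for z in(p[2]-.0995,p[2]-.04):print(((proj("side",[p[0],p[1],z])-[255,175])*6).round(1))
print("stow",((proj("side",[.4542,.0755,.085])-[255,175])*6).round(1))
E
```

```text
t: 36.1
eef_pos: [0.5169, 0.0461, 0.1707]
eef_rot: [0.0, 0.935, -0.354, -0.001]
ft_force: [3.6, 0.7, -7.6]
gripper_width: 0.0179
gripper_force: 40.0
t: 36.6
eef_pos: [0.5173, 0.0457, 0.224]
eef_rot: [-0.001, 0.935, -0.354, -0.001]
ft_force: [1.2, 0.3, -2.5]
gripper_width: 0.018
gripper_force: 40.0
[0.51734965 0.04571211 0.22400878] (array([-6.41,  1.62,  0.26]), None)
[370.9 245.6]
[367.6  88.2]
stow [150.1 341.4]
```

View pics/c10.png

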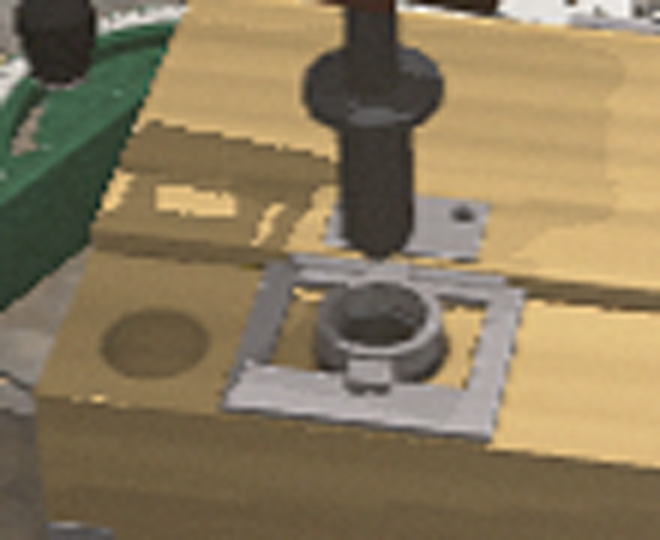

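The crossbar has turned to lie along the case's x, the hasp is flat, and the stowage hole is at (155,345). Now to the hole.

```bash
python3 -c "
from h import *
print(delta([.456,.0757,.2215]))"
python3 -m pendant '[{"dp":[-2.2,0.6,0],"twist":0},{"dp":[-4.4,1.1,0],"twist":0},{"dp":[-6.4,1.6,0],"twist":0},{"dp":[-6.4,1.6,0],"twist":0},{"dp":[-6.4,1.6,0],"twist":0}]'
python3 -c "
from h import *
print(delta([.456,.0757,.1265]))"
```

```text
(array([-6.56,  1.81,  0.2 ]), None)
t: 37.15
eef_pos: [0.459, 0.0765, 0.2233]
eef_rot: [-0.0, 0.935, -0.354, -0.001]
ft_force: [0.1, 0.1, -1.5]
gripper_width: 0.0175
gripper_force: 40.0
(array([-0.16,  0.26,  9.68]), None)
```

```bash
python3 -m pendant '[{"dp":[-0.15,0.25,1],"twist":0},{"dp":[-0.15,0.25,2],"twist":0},{"dp":[-0.15,0.25,3],"twist":0},{"dp":[-0.15,0.25,4],"twist":0},{"dp":[-0.15,0.25,5],"twist":0}]'
python3 -m pendant '[{"dp":[0,0,1],"twist":0},{"dp":[0,0,2],"twist":0},{"dp":[0,0,3],"twist":0},{"dp":[0,0,4],"twist":0},{"dp":[0,0,4.3],"twist":0}]'
python3 -m pendant '[{"dp":[0,0,0.1],"twist":0},{"dp":[0,0,0.2],"twist":0},{"dp":[0,0,0.2],"twist":0}]'
```

```text
t: 37.65
eef_pos: [0.4566, 0.0746, 0.1725]
eef_rot: [0.0, 0.935, -0.355, -0.0]
ft_force: [-0.6, -0.2, -3.2]
gripper_width: 0.0178
gripper_force: 40.0
t: 38.15
eef_pos: [0.4561, 0.075, 0.1296]
eef_rot: [0.0, 0.935, -0.355, -0.001]
ft_force: [0.2, -0.1, -0.4]
gripper_width: 0.0176
gripper_force: 40.0
t: 38.45
eef_pos: [0.4569, 0.0751, 0.1289]
eef_rot: [-0.0, 0.935, -0.355, 0.0]
ft_force: [-0.1, -0.0, -3.5]
gripper_width: 0.0179
gripper_force: 40.0
```

```bash
python3 -m pendant '[{"dp":[0,0,0.1],"twist":0},{"dp":[0,0,0.2],"twist":0},{"dp":[0,0,0.2],"twist":0}]'
python3 -m pendant '[{"dp":[0,0,0],"twist":0},{"dp":[0,0,0],"twist":0},{"dp":[0,0,0],"twist":0}]' 0.2
python3 -m pendant '[{"dp":[0,0,-3],"twist":0},{"dp":[0,0,-7],"twist":0},{"dp":[0,0,-12],"twist":0},{"dp":[0,0,-15],"twist":0},{"dp":[0,0,-15],"twist":0}]'
python3 -m pendant '[{"dp":[0,0,0],"twist":0},{"dp":[0,0,0],"twist":0},{"dp":[0,0,0],"twist":0}]'
python3 - <<'E'
from h import *
im=snap("side");A=cv2.resize(im[150:270,240:400],None,fx=5,fy=5,interpolation=2);cv2.imwrite("pics/c11.png",A)
h=cv2.cvtColor(im,cv2.COLOR_BGR2HSV)
g=lambda z:proj("side",[.456,.0755,z])
dark=cv2.inRange(h,(0,0,0),(179,255,75))
for z in(.085,.09,.10,.115,.137,.149):
    u,v=g(z).round().astype(int);print(z,h[v,u],[int(dark[v,u+k]>0) for k in range(-18,19,2)])
E
```

```text
t: 38.75
eef_pos: [0.4568, 0.0751, 0.1268]
eef_rot: [-0.0, 0.935, -0.355, 0.0]
ft_force: [-0.9, -0.2, -0.6]
gripper_width: 0.0177
gripper_force: 40.0
t: 39.05
eef_pos: [0.4567, 0.0751, 0.1267]
eef_rot: [-0.0, 0.935, -0.355, 0.0]
ft_force: [-0.3, -0.1, 0.6]
gripper_width: 0.0382
gripper_force: 0.0
t: 39.55
eef_pos: [0.459, 0.0762, 0.28]
eef_rot: [-0.005, 0.935, -0.353, 0.001]
ft_force: [0.6, 0.4, -0.9]
gripper_width: 0.0528
gripper_force: 0.0
t: 39.85
eef_pos: [0.4559, 0.0744, 0.2756]
eef_rot: [0.002, 0.935, -0.355, -0.0]
ft_force: [0.0, -0.2, 0.2]
gripper_width: 0.0526
gripper_force: 0.0
0.085 [13 39 59] [0, 0, 0, 0, 0, 1, 1, 1, 1, 1, 1, 1, 1, 1, 1, 0, 0, 0, 0]
0.09 [ 7 38 60] [0, 0, 0, 0, 0, 1, 1, 1, 1, 1, 1, 1, 1, 1, 1, 0, 0, 0, 0]
0.1 [18 52 59] [0, 0, 0, 0, 0, 0, 1, 1, 1, 1, 1, 1, 0, 0, 0, 0, 0, 0, 0]
0.115 [11 36 56] [1, 1, 0, 0, 0, 0, 0, 0, 1, 1, 1, 1, 0, 0, 1, 1, 1, 1, 1]
0.137 [ 14 113  61] [1, 1, 1, 1, 1, 1, 1, 1, 1, 1, 1, 1, 1, 0, 0, 0, 0, 0, 0]
0.149 [ 12 137  97] [1, 0, 0, 0, 0, 0, 0, 0, 0, 0, 0, 0, 0, 0, 0, 0, 0, 0, 0]
```

```bash
python3 - <<'E'
from h import *
for n,im in(("start",cv2.imread("pics/side0.png")),("now",snap("side"))):
    d=cv2.inRange(cv2.cvtColor(im,cv2.COLOR_BGR2HSV),(0,0,0),(179,70,85))[215:250,262:302]
    n_,l,s,c=cv2.connectedComponentsWithStats(d);i=1+s[1:,4].argmax();print(n,s[i]+[262,215,0,0,0])
E
```

```text
start [271 223  21  16 205]
now [271 218  22  21 283]
```

```bash
python3 -c "
from plant import robot;print(robot.job_done())"
```

```text
the job is handed in; nothing more can be done
None
```

I handed the job in at about 40 s with every step carried out: the tape and the one block present are in the case, the lid is shut, the hasp is flat, the lock is turned to its stop and the key is back in its hole; no verdict came back, and I checked the final key position only by pixel measurement, since my picture views were used up.

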